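# Unpack the culture carrier

## Robot

A 6-joint arm with a two-finger parallel gripper is mounted at the origin on the work surface. World frame = base frame: x ahead of the robot, y to its left, z up, the work surface at z = 0. Lengths are in m, angles in rad, forces in N, time in s.
With the tool pointing down it reaches from about 0.275 to 0.825 m from the base axis. Payload 5.2 kg.
Tool frame: the origin (TCP) lies midway between the tips of the shut fingers; the grasp point (between the pads) lies 19 mm behind it; z points along the fingers, y is the line along which they close (so a half turn about z gives the same grasp; the last joint's range is limited). The gripper opens to 93 mm and grips with 3 to 60 N. Pads are 15 mm wide; open, the fingers measure 128 mm over their backs; the gripper's body (75 mm by 188 mm) begins 65 mm behind the grasp point.
Start: joints at [-1.484, 0.259, 1.535, -0, 1.348, -0.203], TCP at [0.157, -0.527, 0.219] pointing down, gripper open.
Joint ranges: [-3.14, 3.14], [-0.91, 2.08], [0.19, 2.58], [-1.22, 4.36], [0.22, 2.71], [-3.12, 3.12]. Speed limits (rad/s): [2.57, 2.57, 3.14, 3.14, 3.14, 3.14].

## Interface

Orientations are given as a unit quaternion [w, x, y, z].
In Python, from cell import observe, read_camera, close_job gives the robot as it stands.
- The arm moves only by the tool arm_command, never from a script. Its argument "rows" is one flat list of numbers, 6 for each row, row after row: the shift along the tool's x, y, z each as a share of 300 mm, from -1 to 1, then the turn, a rotation vector about the tool's x, y, z each as a share of 45 degrees, from -1 to 1. In form: [dx, dy, dz, wx, wy, wz, dx, dy, dz, wx, wy, wz, ...]. A call has 1 to 5 rows; each row shifts and turns the commanded pose from where the row before left it, along the tool's axes as they then stand; what a row does not reach is not made up. A row lasts 1/12 s, in which the tool goes at most 41.7 mm and 7.16 degrees, less where a joint would pass 70% of its speed; a pose out of reach is approached as far as the arm can. A call with a number of a shift or a turn outside -1 to 1 is refused whole. A call with a gripper value outside its range is refused whole. "hand" is the opening, from -1 (shut) to 1 (fully open), set as the call begins (left out, the last holds). The fingers move at their own pace and stop on an object; "force" is the grip in N (left out, the last holds). Time passes only in rows, so rows that do not move let the fingers close. It gives the time, the measured TCP pose, the force, the opening and the grip force at its end, in the units of the state.
- observe(): the state, without advancing time (a new reading comes with each control period).
- read_camera(name): name is "scene" or "side" or "wrist"; returns a dict with "frame" (384x512x3 uint8, red, green, blue), "range_z" (384x512 float32, m along the optical axis (not along the pixel's ray), 0 where there is no reading), "fx", "fy", "cx", "cy" (pixels), "k1" (the pictures are not rectified: a ray, as slopes to the right and down, at radius r is drawn at 1 + k1 r^2 times it, then the intrinsics apply), "world_from_camera" (4x4, takes a point from camera to world coordinates); the wrist camera has in their place "hand_eye" (4x4, takes a point from camera to tool coordinates, whose origin is the TCP and whose axes are the flange's). Camera axes: x right, y up, looking along -z (the intrinsics and any distortion apply to the point x, -y, -z); pixel columns grow to the right and rows downward; lengths in m; the calibration is good to about 2 mm. A picture is of the moment at which its call begins: read the wrist's pose just before it.
- close_job(): hands the job in; it is judged then, once.
The state is a dict: "clock": time; "qpos": joint angles; "qvel": joint speeds; "effort": joint torques, N m; "tcp_pos": TCP position; "tcp_rot": TCP orientation; "force": force on the tool from outside, world axes, zero at the start; "ft_torque": the same for the moment, N m; "gripper_width": opening from 0.0 (shut) to 1.0 (fully open); "finger_force": force on a finger pad.
Only numpy, scipy, OpenCV 4.12 (cv2) and the standard library are available. Lean on these libraries where they do the work, as an engineer would, in place of code of your own. Each camera call takes 0.05 s, during which the arm holds its last target. There are 200 camera calls.

## Task

Swing the carrier's clear lid past vertical so that it stays open, then unpack the stack inside: stand every culture dish upright on the floor of the steel tray, side by side, and lay the flat spacer plates squarely one on the other in a pile on the middle of the black rubber mat, lengthwise with the mat. When the carrier is empty, close its lid. Never tip a dish over, and leave the jars and the bottle alone.

Things in the scene. Friction and masses are not known exactly. Their poses are not given: they have to be found in the camera images.
- lid (a joint): hinge of the case's clear lid: 0 closed, grows as it opens, 1.57 vertical, stops at 1.85. The lid (about 0.35 kg) is 178 mm long, 142 mm wide and 62 mm deep; the hinge is damped (about 0.25 N m s): left alone the lid sinks shut from below about 1.0 and swings on to its stop from above about 1.3
- lid_handle (a point): middle of the lid's steel bar handle: 12 mm thick round bar, 80 mm long, parallel to the hinge, 32 mm (bar axis) above the lid's top face, on two legs at its ends, 16 mm in from the lid's free end. It moves with the lid on an arc about lid_hinge
- lid_hinge (a point): middle of the hinge line, at the rim of the case base, 36 mm above the bench, at the case's local +x end, line along local y. Fixed to the base. With the lid shut lid_handle is 162 mm towards local -x and 94 mm above this point
- case: base of the clamshell carrier, fixed: grey plastic, 178 x 142 x 36 mm high, walls and floor 4 mm. Origin: centre of its underside; local +x towards the hinge (to the robot's left), y along the hinge. In it the stack, floor up: 2 dishes side by side along x, spacer1, 2 dishes, spacer2, 1 or 2 dishes; 88 mm high, 35 mm from the walls at its y sides
- tray: shallow stainless tray, loose (0.6 kg), 236 x 204 mm outside, wall 3 mm, rim 12 mm high, floor 3 mm thick. Origin: centre of its underside; local x along its 236 mm side
- mat: black rubber mat, fixed, 160 x 84 x 3 mm. Origin: centre of its underside; local x along its 160 mm side
- jar1: bystander: lidded glass jar, 68 mm across, 90 mm high; origin: centre of its underside
- jar2: bystander: another jar like jar1
- flask: bystander: white plastic bottle, 60 mm across, 130 mm high; origin: centre of its underside
- dish1: round culture dish, clear glass with a white screw lid, 58 mm across, 24 mm high, about 90 g; origin: centre of its underside. It stands near local x = -33 or +37 mm in the case. Bottom layer of the stack
- dish2: round culture dish, clear glass with a white screw lid, 58 mm across, 24 mm high, about 90 g; origin: centre of its underside. It stands near local x = -33 or +37 mm in the case. Bottom layer of the stack
- dish3: round culture dish, clear glass with a white screw lid, 58 mm across, 24 mm high, about 90 g; origin: centre of its underside. It stands near local x = -33 or +37 mm in the case. Middle layer of the stack
- dish4: round culture dish, clear glass with a white screw lid, 58 mm across, 24 mm high, about 90 g; origin: centre of its underside. It stands near local x = -33 or +37 mm in the case. Middle layer of the stack
- dish5: round culture dish, clear glass with a white screw lid, 58 mm across, 24 mm high, about 90 g; origin: centre of its underside. It stands near local x = -33 or +37 mm in the case. Top layer of the stack; may be absent
- dish6: round culture dish, clear glass with a white screw lid, 58 mm across, 24 mm high, about 90 g; origin: centre of its underside. It stands near local x = -33 or +37 mm in the case. Top layer of the stack; may be absent
- spacer1: flat aluminium spacer plate, 140 x 64 x 6 mm, 0.14 kg, local x along its length; origin: centre of its underside. Lies on the bottom layer of dishes
- spacer2: flat aluminium spacer plate, 140 x 64 x 6 mm, 0.14 kg, local x along its length; origin: centre of its underside. Lies on the middle layer of dishes
Things that resemble listed ones, but are neither listed nor needed, are in the scene too. There is more than one size of the mat; the job needs the larger.

How it is judged:
On the way, in this order (a step that is already met when the one before it is completed fails the run):
1. the lid has been swung past vertical and stays open (over 1.65 rad) (value of joint lid above 1.65 rad), for 0.4 s.
2. with the lid still open, every dish stands on the tray's floor and the spacers are piled on the mat (x of dish1 in the frame of tray between -0.1 and 0.1 m and y of dish1 in the frame of tray between -0.085 and 0.085 m and z of dish1 in the frame of tray between -0.003 and 0.01 m and angle between each of dish1, dish2, dish3, dish4, dish5, dish6's own z axis and vertical below 0.15 rad and x of dish2 in the frame of tray between -0.1 and 0.1 m and y of dish2 in the frame of tray between -0.085 and 0.085 m and z of dish2 in the frame of tray between -0.003 and 0.01 m and x of dish3 in the frame of tray between -0.1 and 0.1 m and y of dish3 in the frame of tray between -0.085 and 0.085 m and z of dish3 in the frame of tray between -0.003 and 0.01 m and x of dish4 in the frame of tray between -0.1 and 0.1 m and y of dish4 in the frame of tray between -0.085 and 0.085 m and z of dish4 in the frame of tray between -0.003 and 0.01 m and x of dish5 in the frame of tray between -0.1 and 0.1 m and y of dish5 in the frame of tray between -0.085 and 0.085 m and z of dish5 in the frame of tray between -0.003 and 0.01 m and x of dish6 in the frame of tray between -0.1 and 0.1 m and y of dish6 in the frame of tray between -0.085 and 0.085 m and z of dish6 in the frame of tray between -0.003 and 0.01 m and ((horizontal distance between spacer1 and mat below 0.03 m and angle between the x axis of spacer1 and the x axis of mat, either way round below 0.25 rad and height (world z) of spacer1 below 0.007 m and horizontal distance between spacer2 and spacer1 below 0.025 m and angle between the x axis of spacer2 and the x axis of spacer1, either way round below 0.25 rad and height (world z) of spacer2 between 0.006 and 0.013 m and angle between each of spacer1, spacer2's own z axis and vertical below 0.1 rad) or (horizontal distance between spacer2 and mat below 0.03 m and angle between the x axis of spacer2 and the x axis of mat, either way round below 0.25 rad and height (world z) of spacer2 below 0.007 m and horizontal distance between spacer1 and spacer2 below 0.025 m and angle between the x axis of spacer1 and the x axis of spacer2, either way round below 0.25 rad and height (world z) of spacer1 between 0.006 and 0.013 m and angle between each of spacer2, spacer1's own z axis and vertical below 0.1 rad)) and value of joint lid above 1.3 rad), for 0.2 s.
At the end, for the whole second after the job is handed in: Every dish upright (0.15 rad) on the tray's floor within its rim; one spacer flat on the mat (centred within 30 mm, aligned within 0.25 rad), the other flat upon it (25 mm, 0.25 rad), either order; lid shut (under 0.05 rad); all at rest (x of dish1 in the frame of tray between -0.1 and 0.1 m and y of dish1 in the frame of tray between -0.085 and 0.085 m and z of dish1 in the frame of tray between -0.003 and 0.01 m and angle between each of dish1, dish2, dish3, dish4, dish5, dish6's own z axis and vertical below 0.15 rad and x of dish2 in the frame of tray between -0.1 and 0.1 m and y of dish2 in the frame of tray between -0.085 and 0.085 m and z of dish2 in the frame of tray between -0.003 and 0.01 m and x of dish3 in the frame of tray between -0.1 and 0.1 m and y of dish3 in the frame of tray between -0.085 and 0.085 m and z of dish3 in the frame of tray between -0.003 and 0.01 m and x of dish4 in the frame of tray between -0.1 and 0.1 m and y of dish4 in the frame of tray between -0.085 and 0.085 m and z of dish4 in the frame of tray between -0.003 and 0.01 m and x of dish5 in the frame of tray between -0.1 and 0.1 m and y of dish5 in the frame of tray between -0.085 and 0.085 m and z of dish5 in the frame of tray between -0.003 and 0.01 m and x of dish6 in the frame of tray between -0.1 and 0.1 m and y of dish6 in the frame of tray between -0.085 and 0.085 m and z of dish6 in the frame of tray between -0.003 and 0.01 m and ((horizontal distance between spacer1 and mat below 0.03 m and angle between the x axis of spacer1 and the x axis of mat, either way round below 0.25 rad and height (world z) of spacer1 below 0.007 m and horizontal distance between spacer2 and spacer1 below 0.025 m and angle between the x axis of spacer2 and the x axis of spacer1, either way round below 0.25 rad and height (world z) of spacer2 between 0.006 and 0.013 m and angle between each of spacer1, spacer2's own z axis and vertical below 0.1 rad) or (horizontal distance between spacer2 and mat below 0.03 m and angle between the x axis of spacer2 and the x axis of mat, either way round below 0.25 rad and height (world z) of spacer2 below 0.007 m and horizontal distance between spacer1 and spacer2 below 0.025 m and angle between the x axis of spacer1 and the x axis of spacer2, either way round below 0.25 rad and height (world z) of spacer1 between 0.006 and 0.013 m and angle between each of spacer2, spacer1's own z axis and vertical below 0.1 rad)) and linear speed of each of dish1, dish2, dish3, dish4, dish5, dish6, spacer1, spacer2 below 0.03 m/s and value of joint lid below 0.05 rad); the robot touches nothing.
It fails at once if a dish is tipped over (more than 0.8 rad) (angle between any of dish1, dish2, dish3, dish4, dish5, dish6's own z axis and vertical above 0.8 rad).
It fails at once if a jar or the bottle is moved more than 30 mm (distance of any of jar1, jar2, flask from where it was at the start of the episode above 0.03 m).
Of dish5, dish6 only 1 to 2 are there at a start; the rules pass over those that are not, and their reading is None.
At some moment in a run one of tray may be knocked a few centimetres aside while the robot is not near it.
It also fails if it takes over 210 s, if anything falls off the work surface, if the arm or the gripper's body presses on something with over 40 N, if the wrist force passes 120 N, or if a joint passes its speed limit or range.

## Working session

There is one attempt and no reset: what is moved stays moved. The work goes in short steps, Python scripts to look and compute and a tool call to move; the robot and the scene stay as the last step left them, time stands still between calls to the robot, and variables do not carry over. Pictures are saved under pics/ and viewed, at most 14 in all, crops included, and the job is handed in when it is done.

Besides the shell and the picture viewer there is one more tool, called as name(argument=value, ...) on one line, values as JSON. arm_command: Moves the arm, as the interface text tells. Its arguments: {"type":"object","properties":{"rows":{"type":"array"},"hand":{"type":"number"},"force":{"type":"number"}},"required":["rows"]}

```bash
ls; mkdir -p pics
cat > h.py <<'E'
import numpy as np, cv2, json
from cell import observe, read_camera
def cam(n):
    s=observe(); c=read_camera(n)
    if 'hand_eye' in c:
        from scipy.spatial.transform import Rotation as R
        q=s['tcp_rot']; T=np.eye(4); T[:3,:3]=R.from_quat([q[1],q[2],q[3],q[0]]).as_matrix(); T[:3,3]=s['tcp_pos']
        c['world_from_camera']=T@np.array(c['hand_eye'])
    return c
def world(c,z=None):
    """HxWx3 world points from depth"""
    h,w=c['range_z'].shape
    u,v=np.meshgrid(np.arange(w),np.arange(h))
    K=np.array([[c['fx'],0,c['cx']],[0,c['fy'],c['cy']],[0,0,1]],float)
    p=cv2.undistortPoints(np.stack([u,v],-1).reshape(-1,1,2).astype(float),K,np.array([c['k1'],0,0,0,0.])).reshape(h,w,2)
    d=np.stack([p[...,0],-p[...,1],-np.ones((h,w))],-1)
    T=np.array(c['world_from_camera']); 
    P=(d*c['range_z'][...,None])@T[:3,:3].T+T[:3,3]
    D=d@T[:3,:3].T
    return P,D,T[:3,3]
def onplane(D,o,uv,z):
    d=D[int(round(uv[1])),int(round(uv[0]))]; return o+d*(z-o[2])/d[2]
E
python3 - <<'E'
from h import *
print(observe())
for n in('scene','side','wrist'):
    c=cam(n); np.savez(f'{n}0.npz',**c)
    print(n,c['fx'],c['k1'],np.round(c['world_from_camera'],3).tolist(), (c['range_z']==0).mean())
    im=cv2.cvtColor(c['frame'],cv2.COLOR_RGB2BGR)
    cv2.imwrite(f'pics/{n}0.png',cv2.resize(im,(800,600)))
E
```

```text
pics
{'clock': 0.0, 'qpos': array([-1.48378492e+00,  2.59348517e-01,  1.53605429e+00,  1.98178319e-05,
        1.34800144e+00, -2.02781813e-01]), 'qvel': array([ 2.27057436e-03, -8.92515233e-05, -1.51620810e-03, -6.31526677e-04,
        2.47911178e-04,  4.17757753e-04]), 'effort': array([ 4.46979277e-05, -4.37300706e+01, -2.84005362e+01,  7.19415536e-02,
        4.12631803e-02, -1.37626143e-04]), 'tcp_pos': array([ 0.15715637, -0.52651173,  0.2178263 ]), 'tcp_rot': array([-9.03721603e-04,  9.89520751e-01,  1.44387891e-01,  6.20488398e-05]), 'force': array([-0.27613806, -0.83155839, -0.01607058]), 'ft_torque': array([-0.02725141, -0.04165911,  0.04497398]), 'finger_force': 0.0, 'gripper_width': 0.9990005578983833}
scene 444.3229511580765 -0.057275515633074765 [[0.473, -0.709, 0.523, 1.056], [0.881, 0.391, -0.267, -0.285], [-0.015, 0.587, 0.809, 0.878], [0.0, 0.0, 0.0, 1.0]] 0.004308064778645833
side 460.8102880614653 -0.04984232404156426 [[-0.932, 0.218, -0.29, 0.28], [-0.363, -0.574, 0.734, 0.723], [-0.007, 0.789, 0.614, 0.733], [0.0, 0.0, 0.0, 1.0]] 0.003931681315104167
wrist 329.00224785822564 -0.014673127527556227 [[0.286, 0.928, 0.24, 0.223], [-0.958, 0.278, 0.069, -0.507], [-0.003, -0.25, 0.968, 0.386], [0.0, 0.0, 0.0, 1.0]] 0.004079182942708333
```

View pics/scene0.png

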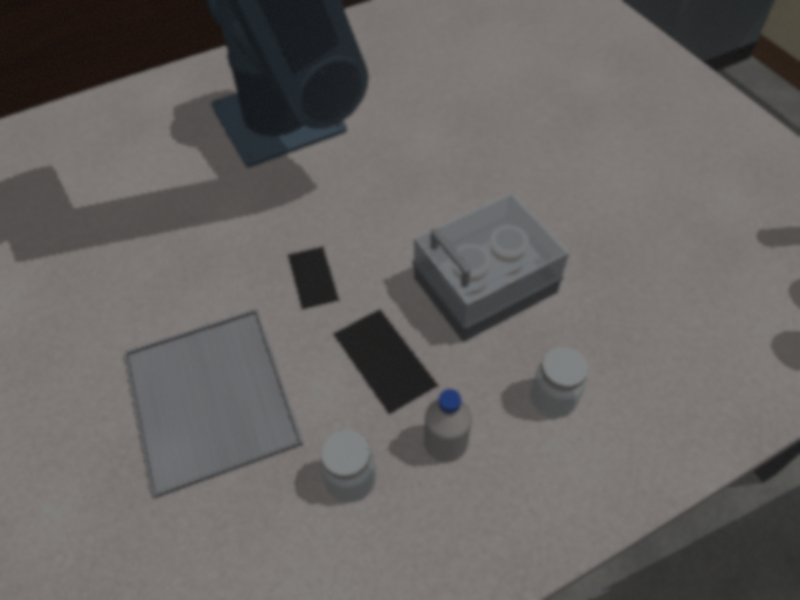

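View pics/side0.png

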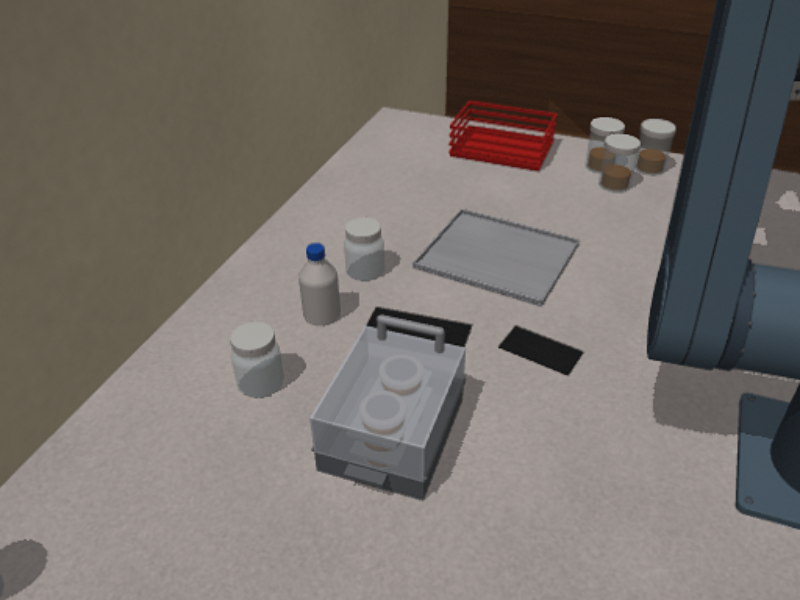

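```bash
cat > m0.py <<'E'
from h import *
C={n:dict(np.load(f'{n}0.npz',allow_pickle=True)) for n in('scene','side')}
W={n:world(c) for n,c in C.items()}
def pp(n,uv,z):
    P,D,o=W[n]; u=np.array(uv)*.64
    print(n,uv,np.round(onplane(D,o,u,z),4)[:2],'depth',np.round(P[int(u[1]),int(u[0])],3))
def rect(n,pts,z):
    P,D,o=W[n]; q=np.array([onplane(D,o,np.array(p)*.64,z)[:2] for p in pts],np.float32)
    print(n,q.round(3).tolist(),'minrect',cv2.minAreaRect(q),'mean',q.mean(0))
print('mat');rect('scene',[(380,311),(436,384),(390,412),(334,334)],.003)
print('tray');rect('scene',[(126,352),(257,313),(301,442),(154,494)],.012); rect('side',[(464,212),(579,242),(543,299),(415,264)],.012)
print('handle')
for n,l in(('scene',[(434,236),(465,278)]),('side',[(381,322),(441,333)])):
    for p in l: pp(n,p,.130)
print('lidtop')
for p in [(415,242),(512,199),(567,255),(466,320)]: pp('scene',p,.098)
print('base')
for p in [(465,335),(558,290)]: pp('scene',p,0)
for p in [(424,493),(318,472)]: pp('side',p,0)
print('dishtops')
for p in [(470,262),(510,240)]: pp('scene',p,.092)
for p in [(401,371),(383,408)]: pp('side',p,.092)
print('jars')
for p in [(347,447),(564,364)]: pp('scene',p,.09)
pp('scene',(450,400),.13)
# mat by thresh
for n in ('scene','side'):
    P=W[n][0]; f=C[n]['frame'].astype(int).max(-1)
    m=((f<45)&(abs(P[...,2])<.02)&(P[...,0]>.2)&(P[...,0]<.9)&(abs(P[...,1])<.5)).astype(np.uint8)
    k,l,s,ce=cv2.connectedComponentsWithStats(m)
    for i in range(1,k):
        if s[i,4]>150:
            q=P[l==i][:,:2].astype(np.float32); print(n,s[i],cv2.minAreaRect(q))
E
python3 m0.py
```

```text
mat
scene [[0.5009999871253967, -0.03500000014901161], [0.652999997138977, -0.023000000044703484], [0.6610000133514404, -0.10000000149011612], [0.5059999823570251, -0.11400000005960464]] minrect ((0.5800012946128845, -0.06761467456817627), (0.15548183023929596, 0.07943771034479141), 5.0608229637146) mean [ 0.58015656 -0.06800915]
tray
scene [[0.39100000262260437, -0.4000000059604645], [0.4180000126361847, -0.20399999618530273], [0.6470000147819519, -0.2280000001192093], [0.621999979019165, -0.4259999990463257]] minrect ((0.5188212394714355, -0.3138880729675293), (0.1995074599981308, 0.23480448126792908), 83.50688171386719) mean [ 0.5195754  -0.31439862]
side [[0.6119999885559082, -0.4180000126361847], [0.38600000739097595, -0.39399999380111694], [0.4099999964237213, -0.20999999344348907], [0.6380000114440918, -0.22599999606609344]] minrect ((0.5118389129638672, -0.3100779354572296), (0.19363906979560852, 0.23366095125675201), 84.06290435791016) mean [ 0.511276  -0.3118931]
handle
scene (434, 236) [0.5037 0.0565] depth [0.502 0.055 0.13 ]
scene (465, 278) [0.5895 0.0559] depth [0.581 
[... 897 characters left out ...]
th [ 0.716 -0.187  0.091]
scene (564, 364) [0.7477 0.113 ] depth [0.745 0.112 0.091]
scene (450, 400) [ 0.7379 -0.0567] depth [ 0.738 -0.057  0.13 ]
scene [186 160  29  36 712] ((0.38919198513031006, -0.09870802611112595), (0.053270623087882996, 0.11184660345315933), 78.22637176513672)
scene [ 215  200   63   63 1949] ((0.5797299146652222, -0.06927652657032013), (0.15554417669773102, 0.07890786975622177), 4.1410698890686035)
side [235 197  66  25 424] ((0.5810099840164185, -0.08383774757385254), (0.1591523438692093, 0.052083853632211685), 3.1472530364990234)
side [319 209  54  31 788] ((0.38919028639793396, -0.09781276434659958), (0.06170244887471199, 0.11302617937326431), 78.52107238769531)
```

```bash
cat >> m0.py <<'E'
print('----')
for n in ('scene','side'):
    P=W[n][0]; b=(P[...,0]>.4)&(P[...,0]<.68)&(P[...,1]>0)&(P[...,1]<.27)
    for lo,hi in((.094,.102),(.122,.15),(.02,.034)):
        m=b&(P[...,2]>lo)&(P[...,2]<hi); q=P[m][:,:2].astype(np.float32)
        print(n,lo,m.sum(),cv2.minAreaRect(q),q.mean(0),np.percentile(P[m][:,2],[10,50,90]))
    t=(P[...,0]>.33)&(P[...,0]<.7)&(P[...,1]>-.5)&(P[...,1]<-.14)&(P[...,2]>.008)&(P[...,2]<.02)
    if t.sum()>5: print(n,'tray rim',t.sum(),cv2.minAreaRect(P[t][:,:2].astype(np.float32)))
E
python3 m0.py|sed -n '/----/,$p'
```

```text
----
scene 0.094 3329 ((0.5352455377578735, 0.13365572690963745), (0.1454980969429016, 0.1796572506427765), 2.522437572479248) [0.54016423 0.1343384 ] [0.09781995 0.09968473 0.10126877]
scene 0.122 214 ((0.5400934219360352, 0.06124049797654152), (0.09027346968650818, 0.013108650222420692), 2.144669771194458) [0.5425649  0.05981845] [0.13054226 0.13597525 0.13841452]
scene 0.02 275 ((0.5795890688896179, 0.10149488598108292), (0.2242559790611267, 0.10945235192775726), 54.08389663696289) [0.5812582  0.09931933] [0.02129898 0.02645242 0.03177601]
scene tray rim 821 ((0.5166241526603699, -0.31550365686416626), (0.2054625302553177, 0.24021844565868378), 83.39051818847656)
side 0.094 4857 ((0.5353403091430664, 0.13268765807151794), (0.14362667500972748, 0.1832616776227951), 2.440807580947876) [0.53280526 0.1419087 ] [0.09727897 0.09879271 0.10026821]
side 0.122 286 ((0.5381088256835938, 0.06187757849693298), (0.09180965274572372, 0.01206974033266306), 1.3326839208602905) [0.53656715 0.06294901] [0.12689654 0.13447185 0.13696371]
side 0.02 446 ((0.4905376434326172, 0.16560868918895721), (0.22882995009422302, 0.11191003024578094), 53.87961959838867) [0.5235877  0.21856803] [0.02176665 0.03032574 0.03347168]
side tray rim 605 ((0.5224018692970276, -0.2965243458747864), (0.35675421357154846, 0.265272855758667), 73.51192474365234)
```

```bash
cat > plan.py <<'E'
# usage: plan.py yaw0 x0 y0 z0 | yaw x y z ...   waypoints (yaw deg of tool x); prints per-row numbers
import sys, numpy as np
from math import *
def steps(p0,yaw0,wps,v=.040):
    p=np.array(p0,float); yaw=yaw0
    for w in wps:
        yw,q=w[0],np.array(w[1:4],float)
        dy=-(yw-yaw); dy=(dy+180)%360-180
        n=ceil(abs(dy)/7.1-1e-6) if abs(dy)>.4 else 0
        if n: r=round(dy/n/45,4); print(f'  turn {n} x wz={r}'); yaw-=r*45*n
        d=q-p; c,s=cos(radians(yaw)),sin(radians(yaw))
        t=np.array([c*d[0]+s*d[1], s*d[0]-c*d[1], -d[2]])
        n=max(1,ceil(np.linalg.norm(t)/v)); r=np.round(t/n/.3,4)
        print(f'  to {q.round(4).tolist()} yaw {yaw:.1f}: {n} x {r.tolist()}')
        t=r*n*.3; p=p+np.array([c*t[0]+s*t[1], s*t[0]-c*t[1], -t[2]])
def now():
    from cell import observe
    from scipy.spatial.transform import Rotation as R
    s=observe(); q=s['tcp_rot']; M=R.from_quat([q[1],q[2],q[3],q[0]]).as_matrix()
    print('t',round(s['clock'],2),'tcp',np.round(s['tcp_pos'],4),'yaw',round(degrees(atan2(M[1,0],M[0,0])),2),'z',M[:,2].round(3),'w',round(s['gripper_width'],3),'ff',s['finger_force'],'F',np.round(s['force'],1),'q',np.round(s['qpos'],2))
    return s['tcp_pos'],degrees(atan2(M[1,0],M[0,0]))
if __name__=='__main__':
    p,y=now()
    a=[float(x) for x in sys.argv[1:]]
    steps(p,y,[a[i:i+4] for i in range(0,len(a),4)])
E
python3 plan.py 2.5 .5385 .061 .2
```

```text
t 0.15 tcp [ 0.1571 -0.5267  0.218 ] yaw 16.6 z [-0.     0.001 -1.   ] w 1.002 ff 0.0 F [-0.2  0.4 -0.3] q [-1.48  0.26  1.54 -0.    1.35 -0.2 ]
  turn 2 x wz=0.1567
  to [0.5385, 0.061, 0.2] yaw 2.5: 18 x [0.0753, -0.1056, 0.0033]
```

arm_command(rows=[0,0,0,0,0,0.1567,0,0,0,0,0,0.1567,0.0753,-0.1056,0.0033,0,0,0,0.0753,-0.1056,0.0033,0,0,0,0.0753,-0.1056,0.0033,0,0,0], hand=-0.1, force=8)

```text
clock: 0.57
tcp_pos: [0.2208, -0.428, 0.215]
tcp_rot: [-0.001, 1.0, 0.021, -0.0]
force: [1.0, 0.2, -0.1]
gripper_width: 0.688
finger_force: 0.0
```

arm_command(rows=[0.0753,-0.1056,0.0033,0,0,0,0.0753,-0.1056,0.0033,0,0,0,0.0753,-0.1056,0.0033,0,0,0,0.0753,-0.1056,0.0033,0,0,0,0.0753,-0.1056,0.0033,0,0,0])

```text
clock: 0.98
tcp_pos: [0.3272, -0.2642, 0.2106]
tcp_rot: [-0.0, 1.0, 0.022, 0.0]
force: [0.8, 0.2, -0.6]
gripper_width: 0.457
finger_force: 0.0
```

arm_command(rows=[0.0753,-0.1056,0.0033,0,0,0,0.0753,-0.1056,0.0033,0,0,0,0.0753,-0.1056,0.0033,0,0,0,0.0753,-0.1056,0.0033,0,0,0,0.0753,-0.1056,0.0033,0,0,0])

```text
clock: 1.4
tcp_pos: [0.4331, -0.1009, 0.2058]
tcp_rot: [0.0, 1.0, 0.022, 0.0]
force: [0.2, -0.0, 0.3]
gripper_width: 0.451
finger_force: 0.0
```

arm_command(rows=[0.0753,-0.1056,0.0033,0,0,0,0.0753,-0.1056,0.0033,0,0,0,0.0753,-0.1056,0.0033,0,0,0,0.0753,-0.1056,0.0033,0,0,0,0.0753,-0.1056,0.0033,0,0,0])

```text
clock: 1.82
tcp_pos: [0.539, 0.0624, 0.2006]
tcp_rot: [0.0, 1.0, 0.022, -0.0]
force: [0.6, -0.4, 0.4]
gripper_width: 0.449
finger_force: 0.0
```

Run:
```python
from h import *
import plan; plan.now()
c=cam('wrist'); np.savez('w1.npz',**c)
P,D,o=world(c)
b=(P[...,0]>.4)&(P[...,0]<.68)&(P[...,1]>0)&(P[...,1]<.27)
for lo,hi in((.094,.102),(.122,.15)):
    m=b&(P[...,2]>lo)&(P[...,2]<hi)
    print(m.sum(), cv2.minAreaRect(P[m][:,:2].astype(np.float32)),P[m].mean(0))
cv2.imwrite('pics/w1.png',c['frame'][:,:,::-1])
```

```text
t 1.82 tcp [0.539  0.0624 0.2006] yaw 2.52 z [-0. -0. -1.] w 0.449 ff 0.0 F [ 0.6 -0.4  0.4] q [-0.09  0.26  1.58 -0.    1.3   1.44]
28158 ((0.5339692234992981, 0.13429534435272217), (0.1426016241312027, 0.17846086621284485), 2.4131321907043457) [0.54827114 0.13647635 0.10017368]
1884 ((0.5379722118377686, 0.06107449531555176), (0.09074269235134125, 0.01185879111289978), 2.4152493476867676) [0.54081909 0.0613578  0.13663509]
```

View pics/w1.png

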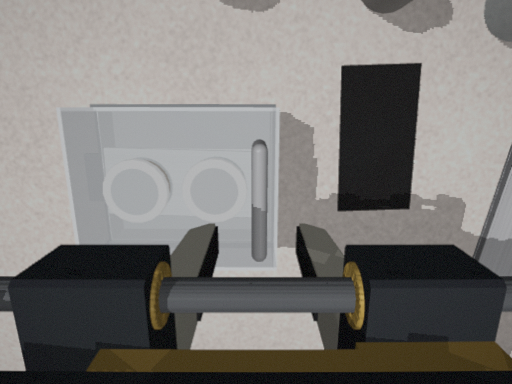

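Run:
```python
import numpy as np
a=np.radians(30.1+np.linspace(0,100,17)); s=-.1873*np.cos(a); z=.1873*np.sin(a)
r=np.stack([-np.diff(s),-np.diff(z)],1)/.3
for i in range(0,16,4): print([x for q in r[i:i+4].round(4).tolist() for x in [0]+q+[0,0,0]])
```

```text
[0, -0.0373, -0.0569, 0, 0, 0, 0, -0.0433, -0.0525, 0, 0, 0, 0, -0.0487, -0.0475, 0, 0, 0, 0, -0.0536, -0.0419, 0, 0, 0]
[0, -0.0579, -0.0358, 0, 0, 0, 0, -0.0614, -0.0293, 0, 0, 0, 0, -0.0643, -0.0225, 0, 0, 0, 0, -0.0663, -0.0153, 0, 0, 0]
[0, -0.0676, -0.008, 0, 0, 0, 0, -0.0681, -0.0006, 0, 0, 0, 0, -0.0677, 0.0068, 0, 0, 0, 0, -0.0666, 0.0141, 0, 0, 0]
[0, -0.0647, 0.0213, 0, 0, 0, 0, -0.062, 0.0282, 0, 0, 0, 0, -0.0585, 0.0348, 0, 0, 0, 0, -0.0544, 0.0409, 0, 0, 0]
```

arm_command(rows=[-0.003,0.004,0.13,0,0,0,0,0,0.13,0,0,0,0,0,0.02,0,0,0,0,0,0,0,0,0])

```text
clock: 2.2
tcp_pos: [0.5351, 0.0593, 0.1142]
tcp_rot: [-0.0, 1.0, 0.022, -0.004]
force: [-0.3, -0.8, 1.1]
gripper_width: 0.45
finger_force: 0.0
```

arm_command(rows=[0,0,0,0,0,0,0,0,0,0,0,0,0,0,0,0,0,0,0,0,0,0,0,0], hand=-1, force=25)

```text
clock: 2.53
tcp_pos: [0.5389, 0.0588, 0.1188]
tcp_rot: [0.0, 1.0, 0.022, 0.002]
force: [-1.1, 0.0, 0.1]
gripper_width: 0.212
finger_force: 0.0
```

arm_command(rows=[0,0,0,0,0,0,0,0,0,0,0,0,0,0,0,0,0,0])

```text
clock: 2.78
tcp_pos: [0.5386, 0.0607, 0.1183]
tcp_rot: [-0.001, 1.0, 0.022, 0.001]
force: [-0.4, 5.7, 5.2]
gripper_width: 0.12
finger_force: 25.0
```

arm_command(rows=[0,-0.0373,-0.0569,0,0,0,0,-0.0433,-0.0525,0,0,0,0,-0.0487,-0.0475,0,0,0,0,-0.0536,-0.0419,0,0,0])

```text
clock: 3.12
tcp_pos: [0.5364, 0.1127, 0.1781]
tcp_rot: [0.002, 1.0, 0.021, 0.001]
force: [2.9, -2.9, -1.9]
gripper_width: 0.123
finger_force: 25.0
```

arm_command(rows=[0,-0.0579,-0.0358,0,0,0,0,-0.0614,-0.0293,0,0,0,0,-0.0643,-0.0225,0,0,0,0,-0.0663,-0.0153,0,0,0])

```text
clock: 3.45
tcp_pos: [0.5337, 0.1877, 0.2107]
tcp_rot: [0.002, 1.0, 0.021, 0.003]
force: [2.1, -3.6, 0.4]
gripper_width: 0.118
finger_force: 25.0
```

Gripped and lifting well; continue the arc, then open slightly.

arm_command(rows=[0,-0.0676,-0.008,0,0,0,0,-0.0681,-0.0006,0,0,0,0,-0.0677,0.0068,0,0,0,0,-0.0666,0.0141,0,0,0])

```text
clock: 3.78
tcp_pos: [0.5303, 0.2701, 0.2061]
tcp_rot: [0.0, 1.0, 0.022, 0.003]
force: [4.4, -2.4, 2.0]
gripper_width: 0.124
finger_force: 25.0
```

arm_command(rows=[0,-0.0647,0.0213,0,0,0,0,-0.062,0.0282,0,0,0,0,-0.0585,0.0348,0,0,0,0,-0.0544,0.0409,0,0,0,0,0,0,0,0,0])

```text
clock: 4.2
tcp_pos: [0.5269, 0.345, 0.1657]
tcp_rot: [-0.002, 1.0, 0.023, 0.002]
force: [5.0, 2.6, 1.4]
gripper_width: 0.124
finger_force: 25.0
```

arm_command(rows=[0,0,0,0,0,0,0,0,0,0,0,0,0,0,0,0,0,0], hand=-0.58)

```text
clock: 4.45
tcp_pos: [0.5253, 0.3417, 0.1666]
tcp_rot: [-0.0, 1.0, 0.022, 0.0]
force: [0.3, 2.6, 1.5]
gripper_width: 0.206
finger_force: 1.2
```

arm_command(rows=[0,0,-0.05,0,0,0,0,0,-0.1,0,0,0,0,0,-0.13,0,0,0,0,0,-0.13,0,0,0])

```text
clock: 4.78
tcp_pos: [0.5243, 0.3404, 0.2897]
tcp_rot: [0.001, 1.0, 0.021, -0.002]
force: [1.5, 1.1, -0.7]
gripper_width: 0.212
finger_force: 0.0
```

```bash
python3 plan.py 92.4 .535 .134 .28
```

```text
t 4.78 tcp [0.5243 0.3404 0.2897] yaw 2.46 z [-0.003 -0.002 -1.   ] w 0.212 ff 0.0 F [ 1.5  1.1 -0.7] q [ 0.4   0.37  1.21 -0.    1.57  1.93]
  turn 13 x wz=-0.1537
  to [0.535, 0.134, 0.28] yaw 92.4: 6 x [-0.1148, 0.0012, 0.0054]
```

arm_command(rows=[0.001,0.115,0.005,0,0,0,0.001,0.115,0.005,0,0,0,0.001,0.115,0.005,0,0,0,0.001,0.115,0.005,0,0,0,0.001,0.115,0.005,0,0,0], hand=0.68)

```text
clock: 5.2
tcp_pos: [0.5336, 0.1673, 0.2819]
tcp_rot: [0.0, 1.0, 0.022, -0.0]
force: [0.2, -0.2, 0.8]
gripper_width: 0.521
finger_force: 0.0
```

arm_command(rows=[0.001,0.115,0.005,0,0,0,0,0,0,0,0,-0.1537,0,0,0,0,0,-0.1537,0,0,0,0,0,-0.1537,0,0,0,0,0,-0.1537])

```text
clock: 5.62
tcp_pos: [0.5356, 0.1336, 0.2804]
tcp_rot: [0.0, 0.965, 0.262, -0.0]
force: [-0.2, -0.6, 0.6]
gripper_width: 0.832
finger_force: 0.0
```

arm_command(rows=[0,0,0,0,0,-0.1537,0,0,0,0,0,-0.1537,0,0,0,0,0,-0.1537,0,0,0,0,0,-0.1537,0,0,0,0,0,-0.1537])

```text
clock: 6.03
tcp_pos: [0.5355, 0.1342, 0.2803]
tcp_rot: [-0.0, 0.843, 0.538, -0.0]
force: [0.2, 0.8, -0.3]
gripper_width: 0.839
finger_force: 0.0
```

arm_command(rows=[0,0,0,0,0,-0.1537,0,0,0,0,0,-0.1537,0,0,0,0,0,-0.1537,0,0,0,0,0,-0.1537,0,0,0,0,0,0])

```text
clock: 6.45
tcp_pos: [0.5356, 0.1342, 0.2803]
tcp_rot: [-0.0, 0.691, 0.723, -0.0]
force: [0.5, -1.0, 0.0]
gripper_width: 0.84
finger_force: 0.0
```

Run:
```python
from h import *
import plan; plan.now()
c=cam('wrist'); np.savez('w2.npz',**c); s=cam('side'); np.savez('side2.npz',**s)
a=np.hstack([c['frame'],s['frame']])[:,:,::-1]
cv2.imwrite('pics/w2.png',cv2.resize(a,(800,300)))
for n,c in(('w',c),('s',s)):
    P,D,o=world(c)
    b=(P[...,0]>.44)&(P[...,0]<.63)&(P[...,1]>.03)&(P[...,1]<.215)
    m=(b&(P[...,2]>.08)&(P[...,2]<.105)).astype(np.uint8)
    k,l,st,ce=cv2.connectedComponentsWithStats(m)
    for i in range(1,k):
        if st[i,4]>100: q=P[l==i]; print(n,st[i],cv2.minEnclosingCircle(q[:,:2].astype(np.float32)),np.median(q[:,2]))
```

```text
t 6.45 tcp [0.5356 0.1342 0.2803] yaw 92.62 z [-0.001 -0.    -1.   ] w 0.84 ff 0.0 F [ 0.5 -1.   0. ] q [ 0.04  0.23  1.42 -0.    1.49 -0.  ]
w [ 229  112   53   54 2221] ((0.5312366485595703, 0.16990074515342712), 0.029030608013272285) 0.09014625989114305
w [ 230  176   51   50 1960] ((0.5351111888885498, 0.10025868564844131), 0.02903781644999981) 0.0900587549354033
s [243 227  28  22 507] ((0.5359363555908203, 0.09992969036102295), 0.029885657131671906) 0.08875237659215962
s [232 250  28  13 217] ((0.5329940319061279, 0.16366168856620789), 0.027480849996209145) 0.08898261849073952
```

View pics/w2.png

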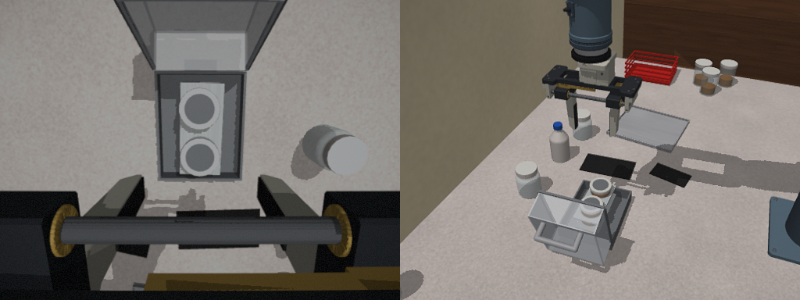

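```bash
cat > tray.py <<'E'
from h import *
def tray(f=None):
    c=dict(np.load(f,allow_pickle=True)) if f else cam('scene')
    P,D,o=world(c); m=(P[...,0]>.25)&(P[...,0]<.8)&(P[...,1]>-.6)&(P[...,1]<-.1)&(P[...,2]>.008)&(P[...,2]<.018)
    m=m.astype(np.uint8); m=cv2.morphologyEx(m,cv2.MORPH_CLOSE,np.ones((5,5)))
    k,l,s,ce=cv2.connectedComponentsWithStats(m); i=max(range(1,k),key=lambda i:s[i,2]*s[i,3])
    q=P[(l==i)&(P[...,2]>.008)&(P[...,2]<.018)]
    (cx,cy),(w,h),a=cv2.minAreaRect(q[:,:2].astype(np.float32))
    if h>w: a+=90
    a=(a+90)%180-90
    print('tray',round(cx,4),round(cy,4),'size',round(w,3),round(h,3),'ang',round(a,1)); return cx,cy,np.radians(a)
def slot(t,i):
    x,y=[(-50,-66),(50,-66),(-50,0),(50,0),(-50,66),(50,66)][i]; x/=1e3;y/=1e3
    c,s=np.cos(t[2]),np.sin(t[2]); return t[0]+c*x-s*y, t[1]+s*x+c*y
if __name__=='__main__':
    import sys,plan
    t=tray(); x,y=slot(t,int(sys.argv[1])); print('slot',x,y)
    p,yw=plan.now(); zt=float(sys.argv[2])
    plan.steps(p,yw,[(yw,p[0],p[1],zt),(yw,x,y,zt),(yw,x,y,.0085),(yw,x,y,.13)])
E
python3 tray.py 0 .15; python3 plan.py 92.4 .535 .1003 .1 92.4 .535 .1003 .068
```

```text
tray 0.5168 -0.3155 size 0.205 0.24 ang -6.5
slot 0.45962948319156915 -0.3754306007409457
t 6.6 tcp [0.5359 0.1345 0.2802] yaw 92.17 z [-0. -0. -1.] w 0.84 ff 0.0 F [-0.2 -0.3 -0.3] q [ 0.04  0.23  1.42 -0.    1.49  0.01]
  to [0.5359, 0.1345, 0.15] yaw 92.2: 4 x [0.0, 0.0, 0.1085]
  to [0.4596, -0.3754, 0.15] yaw 92.2: 13 x [-0.1299, -0.0245, 0.0]
  to [0.4596, -0.3754, 0.0085] yaw 92.2: 4 x [-0.0001, -0.0, 0.1179]
  to [0.4596, -0.3754, 0.13] yaw 92.2: 4 x [0.0, -0.0, -0.1012]
t 6.6 tcp [0.5359 0.1345 0.2802] yaw 92.17 z [-0. -0. -1.] w 0.84 ff 0.0 F [-0.2 -0.3 -0.3] q [ 0.04  0.23  1.42 -0.    1.49  0.01]
  to [0.535, 0.1003, 0.1] yaw 92.2: 5 x [-0.0228, -0.0015, 0.1202]
  to [0.535, 0.1003, 0.068] yaw 92.2: 1 x [0.0002, 0.0002, 0.1065]
```

arm_command(rows=[-0.0228,-0.0015,0.12,0,0,0,-0.0228,-0.0015,0.12,0,0,0,-0.0228,-0.0015,0.12,0,0,0,-0.0228,-0.0015,0.12,0,0,0,-0.0228,-0.0015,0.12,0,0,0])

```text
clock: 7.02
tcp_pos: [0.5352, 0.1002, 0.0989]
tcp_rot: [0.0, 0.693, 0.721, 0.0]
force: [0.2, -1.0, -1.5]
gripper_width: 0.841
finger_force: 0.0
```

arm_command(rows=[0,0,0.05,0,0,0,0,0,0.04,0,0,0,0,0,0.0167,0,0,0,0,0,0,0,0,0])

```text
clock: 7.35
tcp_pos: [0.5345, 0.1005, 0.067]
tcp_rot: [-0.001, 0.693, 0.721, -0.001]
force: [0.3, -0.8, -0.6]
gripper_width: 0.844
finger_force: 0.0
```

arm_command(rows=[0,0,0,0,0,0,0,0,0,0,0,0,0,0,0,0,0,0,0,0,0,0,0,0], hand=0.0, force=20)

```text
clock: 7.68
tcp_pos: [0.5361, 0.1007, 0.0692]
tcp_rot: [0.001, 0.692, 0.722, 0.001]
force: [-0.2, 0.2, 2.4]
gripper_width: 0.619
finger_force: 20.0
```

```bash
python3 tray.py 0 .14
```

```text
tray 0.5171 -0.3156 size 0.206 0.241 ang -6.5
slot 0.4599290569554194 -0.37553705527628395
t 7.73 tcp [0.5361 0.1007 0.0692] yaw 92.41 z [ 0.002  0.    -1.   ] w 0.617 ff 20.002119541168213 F [-0.4  0.8  3.2] q [-0.02  0.4   1.74  0.    1.   -0.06]
  to [0.5361, 0.1007, 0.14] yaw 92.4: 2 x [0.0, 0.0, -0.118]
  to [0.4599, -0.3755, 0.14] yaw 92.4: 13 x [-0.1212, -0.0247, -0.0]
  to [0.4599, -0.3755, 0.0085] yaw 92.4: 4 x [0.0001, 0.0002, 0.1096]
  to [0.4599, -0.3755, 0.13] yaw 92.4: 4 x [-0.0, -0.0, -0.1013]
```

arm_command(rows=[0,0,-0.05,0,0,0,0,0,-0.1,0,0,0,0,0,-0.086,0,0,0,-0.05,-0.0102,0,0,0,0,-0.1,-0.0204,0,0,0,0])

```text
clock: 8.15
tcp_pos: [0.5298, 0.057, 0.1414]
tcp_rot: [0.002, 0.691, 0.723, 0.002]
force: [0.8, -0.6, -0.2]
gripper_width: 0.62
finger_force: 20.0
```

arm_command(rows=[-0.125,-0.0255,0,0,0,0,-0.125,-0.0255,0,0,0,0,-0.125,-0.0255,0,0,0,0,-0.125,-0.0255,0,0,0,0,-0.125,-0.0255,0,0,0,0])

```text
clock: 8.57
tcp_pos: [0.4973, -0.1353, 0.1393]
tcp_rot: [0.0, 0.692, 0.722, 0.0]
force: [1.2, -0.1, -0.5]
gripper_width: 0.62
finger_force: 20.0
```

arm_command(rows=[-0.125,-0.0255,0,0,0,0,-0.125,-0.0255,0,0,0,0,-0.125,-0.0255,0,0,0,0,-0.125,-0.0255,0,0,0,0,-0.125,-0.0255,0,0,0,0])

```text
clock: 8.98
tcp_pos: [0.4668, -0.3244, 0.1393]
tcp_rot: [0.0, 0.692, 0.722, 0.0]
force: [-0.0, 0.8, -0.2]
gripper_width: 0.616
finger_force: 20.0
```

arm_command(rows=[-0.1,-0.0204,0,0,0,0,-0.075,-0.0153,0,0,0,0,0,0,0,0,0,0])

```text
clock: 9.23
tcp_pos: [0.458, -0.3806, 0.139]
tcp_rot: [0.001, 0.694, 0.72, -0.001]
force: [0.0, -0.4, -1.3]
gripper_width: 0.619
finger_force: 20.0
```

```bash
python3 tray.py 0 .14
```

```text
tray 0.5169 -0.3155 size 0.205 0.24 ang -6.5
slot 0.4597736907964514 -0.37545769522310946
t 9.28 tcp [ 0.4583 -0.3779  0.1388] yaw 92.22 z [ 0.    -0.001 -1.   ] w 0.616 ff 19.99942570924759 F [-0.2  0.  -1.8] q [-0.88  0.4   1.54 -0.    1.2  -0.92]
  to [0.4583, -0.3779, 0.14] yaw 92.2: 1 x [0.0, 0.0, -0.004]
  to [0.4598, -0.3755, 0.14] yaw 92.2: 1 x [0.0081, 0.0054, -0.0]
  to [0.4598, -0.3755, 0.0085] yaw 92.2: 4 x [-0.0, -0.0, 0.1096]
  to [0.4598, -0.3755, 0.13] yaw 92.2: 4 x [-0.0, -0.0, -0.1013]
```

arm_command(rows=[0.008,0.005,0.12,0,0,0,0,0,0.12,0,0,0,0,0,0.1,0,0,0,0,0,0.06,0,0,0,0,0,0.034,0,0,0])

```text
clock: 9.7
tcp_pos: [0.4591, -0.37, 0.0065]
tcp_rot: [-0.003, 0.692, 0.722, 0.0]
force: [-11.2, 6.4, 33.8]
gripper_width: 0.62
finger_force: 20.0
```

arm_command(rows=[0,0,0,0,0,0])

```text
clock: 9.78
tcp_pos: [0.4598, -0.371, 0.0073]
tcp_rot: [-0.002, 0.692, 0.722, 0.0]
force: [0.5, 0.1, -0.2]
gripper_width: 0.622
finger_force: 20.0
```

arm_command(rows=[0,0,0,0,0,0,0,0,0,0,0,0,0,0,0,0,0,0], hand=0.68)

```text
clock: 10.03
tcp_pos: [0.4612, -0.3733, 0.0099]
tcp_rot: [0.001, 0.692, 0.722, -0.0]
force: [0.0, 0.2, 0.7]
gripper_width: 0.788
finger_force: 0.0
```

arm_command(rows=[0,0,-0.04,0,0,0,0,0,-0.1,0,0,0,0,0,-0.13,0,0,0,0,0,-0.13,0,0,0])

```text
clock: 10.37
tcp_pos: [0.46, -0.3725, 0.1307]
tcp_rot: [-0.001, 0.692, 0.722, 0.0]
force: [0.6, -0.8, 0.0]
gripper_width: 0.838
finger_force: 0.0
```

```bash
python3 plan.py 92.4 .5315 .170 .135 92.4 .5315 .170 .068
```

```text
t 10.37 tcp [ 0.46   -0.3725  0.1307] yaw 92.41 z [-0.001  0.001 -1.   ] w 0.838 ff 0.0 F [ 0.6 -0.8  0. ] q [-0.87  0.4   1.55  0.    1.19 -0.91]
  to [0.5315, 0.17, 0.135] yaw 92.4: 14 x [0.1283, 0.0224, -0.001]
  to [0.5315, 0.17, 0.068] yaw 92.4: 2 x [0.0003, 0.0003, 0.1115]
```

arm_command(rows=[0.128,0.0224,-0.001,0,0,0,0.128,0.0224,-0.001,0,0,0,0.128,0.0224,-0.001,0,0,0,0.128,0.0224,-0.001,0,0,0,0.128,0.0224,-0.001,0,0,0])

```text
clock: 10.78
tcp_pos: [0.4861, -0.1784, 0.1319]
tcp_rot: [0.001, 0.692, 0.722, 0.0]
force: [0.3, 0.1, -0.2]
gripper_width: 0.84
finger_force: 0.0
```

arm_command(rows=[0.128,0.0224,-0.001,0,0,0,0.128,0.0224,-0.001,0,0,0,0.128,0.0224,-0.001,0,0,0,0.128,0.0224,-0.001,0,0,0,0.128,0.0224,-0.001,0,0,0])

```text
clock: 11.2
tcp_pos: [0.5117, 0.0153, 0.1335]
tcp_rot: [0.001, 0.692, 0.722, 0.001]
force: [-0.1, 0.4, 0.2]
gripper_width: 0.84
finger_force: 0.0
```

arm_command(rows=[0.128,0.0224,-0.001,0,0,0,0.128,0.0224,-0.001,0,0,0,0.128,0.0224,-0.001,0,0,0,0.128,0.0224,-0.001,0,0,0,0,0,0,0,0,0])

```text
clock: 11.62
tcp_pos: [0.5322, 0.1745, 0.1348]
tcp_rot: [0.0, 0.69, 0.724, 0.002]
force: [-0.2, -0.1, -0.2]
gripper_width: 0.842
finger_force: 0.0
```

arm_command(rows=[0,0,0.1,0,0,0,0,0,0.07,0,0,0,0,0,0.035,0,0,0,0,0,0.018,0,0,0,0,0,0,0,0,0])

```text
clock: 12.03
tcp_pos: [0.5314, 0.1676, 0.0657]
tcp_rot: [-0.0, 0.692, 0.722, -0.0]
force: [0.2, 1.0, -0.5]
gripper_width: 0.842
finger_force: 0.0
```

arm_command(rows=[0,0,0,0,0,0,0,0,0,0,0,0,0,0,0,0,0,0,0,0,0,0,0,0], hand=0.0)

```text
clock: 12.37
tcp_pos: [0.5325, 0.1679, 0.0671]
tcp_rot: [0.001, 0.692, 0.722, 0.001]
force: [-0.2, 0.6, 3.2]
gripper_width: 0.616
finger_force: 20.0
```

```bash
python3 tray.py 1 .14
```

```text
tray 0.517 -0.3158 size 0.206 0.24 ang -6.5
slot 0.5591475316175951 -0.38702368333014514
t 12.42 tcp [0.5324 0.1679 0.0671] yaw 92.41 z [ 0.002  0.    -1.   ] w 0.623 ff 20.002180337905884 F [ 0.4 -0.2  3.7] q [ 0.11  0.42  1.71 -0.    1.01  0.06]
  to [0.5324, 0.1679, 0.14] yaw 92.4: 2 x [0.0, 0.0, -0.1216]
  to [0.5591, -0.387, 0.14] yaw 92.4: 14 x [-0.1323, 0.0008, 0.0]
  to [0.5591, -0.387, 0.0085] yaw 92.4: 4 x [0.0001, 0.0, 0.1096]
  to [0.5591, -0.387, 0.13] yaw 92.4: 4 x [-0.0, 0.0, -0.1012]
```

arm_command(rows=[0,0,-0.05,0,0,0,0,0,-0.1,0,0,0,0,0,-0.093,0,0,0,-0.06,0,0,0,0,0,-0.1,0,0,0,0,0])

```text
clock: 12.83
tcp_pos: [0.5351, 0.1218, 0.1414]
tcp_rot: [0.001, 0.691, 0.723, 0.002]
force: [-0.0, -0.2, -1.6]
gripper_width: 0.62
finger_force: 20.0
```

arm_command(rows=[-0.132,0.001,0,0,0,0,-0.132,0.001,0,0,0,0,-0.132,0.001,0,0,0,0,-0.132,0.001,0,0,0,0,-0.132,0.001,0,0,0,0])

```text
clock: 13.25
tcp_pos: [0.5434, -0.0795, 0.1392]
tcp_rot: [0.0, 0.692, 0.722, 0.0]
force: [0.8, -0.5, -0.3]
gripper_width: 0.622
finger_force: 20.0
```

arm_command(rows=[-0.132,0.001,0,0,0,0,-0.132,0.001,0,0,0,0,-0.132,0.001,0,0,0,0,-0.132,0.001,0,0,0,0,-0.132,0.001,0,0,0,0])

```text
clock: 13.67
tcp_pos: [0.5531, -0.2774, 0.1391]
tcp_rot: [0.0, 0.692, 0.722, 0.0]
force: [0.5, 0.1, -0.3]
gripper_width: 0.619
finger_force: 20.0
```

arm_command(rows=[-0.132,0.001,0,0,0,0,-0.132,0,0,0,0,0,-0.07,0,0,0,0,0,-0.038,0,0,0,0,0,0,0,0,0,0,0])

```text
clock: 14.08
tcp_pos: [0.5579, -0.3893, 0.1383]
tcp_rot: [-0.0, 0.693, 0.721, -0.0]
force: [0.1, -0.4, -0.7]
gripper_width: 0.622
finger_force: 20.0
```

```bash
python3 tray.py 1 .14
```

```text
tray 0.5169 -0.3152 size 0.205 0.239 ang -6.6
slot 0.5589414763976247 -0.3865472596405011
t 14.13 tcp [ 0.558  -0.3871  0.1383] yaw 92.33 z [-0.001  0.001 -1.   ] w 0.622 ff 19.999462366104126 F [ 0.2  1.  -0.7] q [-0.77  0.54  1.3   0.    1.3  -0.81]
  to [0.558, -0.3871, 0.14] yaw 92.3: 1 x [0.0, 0.0, -0.0056]
  to [0.5589, -0.3865, 0.14] yaw 92.3: 1 x [0.0018, 0.0031, 0.0]
  to [0.5589, -0.3865, 0.0085] yaw 92.3: 4 x [-0.0, -0.0, 0.1096]
  to [0.5589, -0.3865, 0.13] yaw 92.3: 4 x [-0.0, -0.0, -0.1013]
```

arm_command(rows=[0.002,0.003,0.13,0,0,0,0,0,0.12,0,0,0,0,0,0.09,0,0,0,0,0,0.05,0,0,0,0,0,0.03,0,0,0])

```text
clock: 14.55
tcp_pos: [0.5583, -0.3822, 0.0102]
tcp_rot: [-0.003, 0.691, 0.723, 0.0]
force: [-0.8, 0.2, -0.4]
gripper_width: 0.621
finger_force: 20.0
```

arm_command(rows=[0,0,0,0,0,0,0,0,0.01,0,0,0,0,0,0.008,0,0,0,0,0,0,0,0,0])

```text
clock: 14.88
tcp_pos: [0.5601, -0.3865, 0.0088]
tcp_rot: [0.001, 0.692, 0.722, 0.0]
force: [0.3, 0.2, -1.5]
gripper_width: 0.621
finger_force: 20.0
```

arm_command(rows=[0,0,0,0,0,0,0,0,0,0,0,0,0,0,0,0,0,0,0,0,0,0,0,0], hand=0.68)

```text
clock: 15.22
tcp_pos: [0.5595, -0.3867, 0.0081]
tcp_rot: [0.0, 0.692, 0.722, -0.0]
force: [0.7, -0.4, -0.1]
gripper_width: 0.824
finger_force: 0.0
```

arm_command(rows=[0,0,-0.04,0,0,0,0,0,-0.1,0,0,0,0,0,-0.13,0,0,0,0,0,-0.13,0,0,0])

```text
clock: 15.55
tcp_pos: [0.5587, -0.3858, 0.1287]
tcp_rot: [-0.001, 0.692, 0.722, 0.0]
force: [0.9, -1.0, -0.7]
gripper_width: 0.842
finger_force: 0.0
```

arm_command(rows=[0.1247,-0.0005,-0.0286,0,0,0,0.1247,-0.0005,-0.0286,0,0,0,0.1247,-0.0005,-0.0286,0,0,0,0.1247,-0.0005,-0.0286,0,0,0,0.1247,-0.0005,-0.0286,0,0,0])

```text
clock: 15.97
tcp_pos: [0.5503, -0.198, 0.172]
tcp_rot: [0.001, 0.692, 0.722, 0.0]
force: [0.2, 0.3, 0.5]
gripper_width: 0.841
finger_force: 0.0
```

arm_command(rows=[0.1247,-0.0005,-0.0286,0,0,0,0.1247,-0.0005,-0.0286,0,0,0,0.1247,-0.0005,-0.0286,0,0,0,0.1247,-0.0005,-0.0286,0,0,0,0.1247,-0.0005,-0.0286,0,0,0])

```text
clock: 16.38
tcp_pos: [0.5416, -0.0109, 0.215]
tcp_rot: [0.001, 0.692, 0.722, 0.0]
force: [0.8, 0.5, -0.5]
gripper_width: 0.84
finger_force: 0.0
```

arm_command(rows=[0.1247,-0.0005,-0.0286,0,0,0,0.1247,-0.0005,-0.0286,0,0,0,0.1247,-0.0005,-0.0286,0,0,0,0.1247,-0.0005,-0.0286,0,0,0,0,0,0,0,0,0])

```text
clock: 16.8
tcp_pos: [0.5349, 0.1432, 0.2508]
tcp_rot: [0.0, 0.69, 0.724, 0.003]
force: [-0.2, -0.4, 0.8]
gripper_width: 0.843
finger_force: 0.0
```

```bash
cat > case.py <<'E'
# find plates/dishes in case by wrist depth: case.py zlo zhi
from h import *
import sys, plan
p,y=plan.now()
c=cam('wrist'); P,D,o=world(c)
b=(P[...,0]>.44)&(P[...,0]<.63)&(P[...,1]>.03)&(P[...,1]<.218)
lo,hi=map(float,sys.argv[1:3])
m=(b&(P[...,2]>lo)&(P[...,2]<hi)).astype(np.uint8)
k,l,st,ce=cv2.connectedComponentsWithStats(m)
for i in range(1,k):
    if st[i,4]>300:
        q=P[l==i]; print(st[i],'circ',cv2.minEnclosingCircle(q[:,:2].astype(np.float32)),'rect',cv2.minAreaRect(q[:,:2].astype(np.float32)),'z',np.median(q[:,2]).round(4))
E
python3 case.py .05 .075; python3 -c "
from h import *
a=np.hstack([cam('wrist')['frame'],cam('scene')['frame']])[:,:,::-1]
cv2.imwrite('pics/w3.png',cv2.resize(a,(800,300)))"
```

```text
t 16.8 tcp [0.5349 0.1432 0.2508] yaw 92.73 z [ 0.004  0.004 -1.   ] w 0.843 ff 0.0 F [-0.2 -0.4  0.8] q [0.06 0.24 1.48 0.   1.42 0.01]
[ 227  114   62  127 7246] circ ((0.5359219312667847, 0.13636966049671173), 0.07618800550699234) rect ((0.5352271199226379, 0.13570982217788696), (0.06408298760652542, 0.14012013375759125), 0.9439189434051514) z 0.066
```

View pics/w3.png

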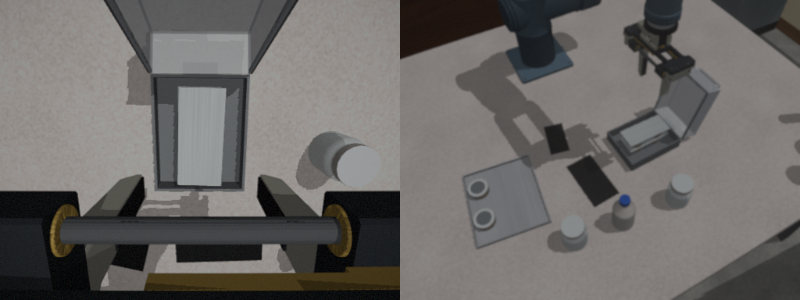

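arm_command(rows=[0,0,0.13,0,0,0.03,0,0,0.13,0,0,0,0,0,0.13,0,0,0,0,0,0.1,0,0,0,0,0,0.07,0,0,0])

```text
clock: 17.37
tcp_pos: [0.5331, 0.1347, 0.0763]
tcp_rot: [-0.001, 0.701, 0.713, -0.002]
force: [-0.6, -0.1, -0.2]
gripper_width: 0.837
finger_force: 0.0
```

arm_command(rows=[0,0,0.04,0,0,0,0,0,0,0,0,0,0,0,0,0,0,0])

```text
clock: 17.62
tcp_pos: [0.5348, 0.1353, 0.0671]
tcp_rot: [-0.001, 0.701, 0.713, -0.001]
force: [0.0, 0.6, 0.5]
gripper_width: 0.839
finger_force: 0.0
```

```bash
python3 plan.py 91 .535 .1357 .059
```

```text
t 17.62 tcp [0.5348 0.1353 0.0671] yaw 90.94 z [-0.002 -0.    -1.   ] w 0.839 ff 0.0 F [0.  0.6 0.5] q [ 0.05  0.41  1.72 -0.    1.01  0.03]
  to [0.535, 0.1357, 0.059] yaw 90.9: 1 x [0.0014, 0.0006, 0.027]
```

arm_command(rows=[0.001,0,0.02,0,0,0,0,0,0.008,0,0,0,0,0,0,0,0,0])

```text
clock: 17.87
tcp_pos: [0.5354, 0.1369, 0.0596]
tcp_rot: [0.0, 0.701, 0.714, 0.0]
force: [-0.1, -0.4, -0.2]
gripper_width: 0.84
finger_force: 0.0
```

arm_command(rows=[0,0,0,0,0,0,0,0,0,0,0,0,0,0,0,0,0,0,0,0,0,0,0,0,0,0,0,0,0,0], hand=0.1, force=40)

```text
clock: 18.28
tcp_pos: [0.5355, 0.1373, 0.0597]
tcp_rot: [0.0, 0.7, 0.714, 0.0]
force: [-0.8, -0.3, 2.7]
gripper_width: 0.679
finger_force: 40.0
```

```bash
python3 plan.py 91 .535 .1357 .15 4.5 .535 .1357 .15 4.5 .58 -.069 .15
```

```text
t 18.28 tcp [0.5355 0.1373 0.0597] yaw 91.08 z [ 0.001  0.    -1.   ] w 0.679 ff 40.00028371810913 F [-0.8 -0.3  2.7] q [ 0.05  0.42  1.73 -0.    0.99  0.03]
  to [0.535, 0.1357, 0.15] yaw 91.1: 3 x [-0.0017, -0.0006, -0.1003]
  turn 13 x wz=0.148
  to [0.535, 0.1357, 0.15] yaw 4.5: 1 x [0.0001, 0.0, -0.0]
  to [0.58, -0.069, 0.15] yaw 4.5: 6 x [0.016, 0.1153, -0.0]
```

arm_command(rows=[0,0,-0.03,0,0,0,0,0,-0.07,0,0,0,0,0,-0.1,0,0,0,0,0,-0.1,0,0,0,-0.08,0.016,0,0,0,0])

```text
clock: 18.7
tcp_pos: [0.5429, 0.1164, 0.1557]
tcp_rot: [0.003, 0.699, 0.715, 0.004]
force: [2.2, -0.4, -1.2]
gripper_width: 0.678
finger_force: 40.0
```

arm_command(rows=[-0.122,0.024,0,0,0,0,-0.122,0.024,0,0,0,0,-0.122,0.024,0,0,0,0,-0.122,0.024,0,0,0,0,-0.122,0.024,0,0,0,0])

```text
clock: 19.12
tcp_pos: [0.5796, -0.0706, 0.1496]
tcp_rot: [-0.0, 0.7, 0.714, -0.0]
force: [1.3, 0.2, -1.1]
gripper_width: 0.677
finger_force: 40.0
```

arm_command(rows=[0,0,0,0,0,0.1,0,0,0,0,0,0.148,0,0,0,0,0,0.148,0,0,0,0,0,0.148,0,0,0,0,0,0.148])

```text
clock: 19.53
tcp_pos: [0.5794, -0.0692, 0.1494]
tcp_rot: [-0.0, 0.868, 0.497, -0.0]
force: [-0.6, -0.4, -1.3]
gripper_width: 0.678
finger_force: 40.0
```

arm_command(rows=[0,0,0,0,0,0.148,0,0,0,0,0,0.148,0,0,0,0,0,0.148,0,0,0,0,0,0.148,0,0,0,0,0,0.148])

```text
clock: 19.95
tcp_pos: [0.5795, -0.0689, 0.1494]
tcp_rot: [-0.0, 0.974, 0.228, -0.0]
force: [0.4, 0.3, -0.8]
gripper_width: 0.676
finger_force: 40.0
```

arm_command(rows=[0,0,0,0,0,0.148,0,0,0,0,0,0.148,0,0,0,0,0,0.148,0,0,0,0,0,0.048,0,0,0,0,0,0])

```text
clock: 20.37
tcp_pos: [0.5795, -0.0689, 0.1494]
tcp_rot: [-0.0, 0.999, 0.039, -0.0]
force: [0.3, 0.7, -1.1]
gripper_width: 0.676
finger_force: 40.0
```

```bash
python3 plan.py 4.5 .58 -.069 .02 4.5 .58 -.069 .006
```

```text
t 20.37 tcp [ 0.5795 -0.0689  0.1494] yaw 4.41 z [-0.001  0.    -1.   ] w 0.676 ff 39.99975085258484 F [ 0.3  0.7 -1.1] q [-0.31  0.37  1.55  0.    1.22  1.18]
  to [0.58, -0.069, 0.02] yaw 4.4: 4 x [0.0004, 0.0001, 0.1078]
  to [0.58, -0.069, 0.006] yaw 4.4: 1 x [0.0, 0.0, 0.0468]
```

arm_command(rows=[0,0,0.13,0,0,0,0,0,0.12,0,0,0,0,0,0.09,0,0,0,0,0,0.06,0,0,0,0,0,0.04,0,0,0])

```text
clock: 20.78
tcp_pos: [0.578, -0.0685, 0.0147]
tcp_rot: [-0.001, 0.999, 0.04, -0.002]
force: [-0.7, -0.2, -1.3]
gripper_width: 0.68
finger_force: 40.0
```

arm_command(rows=[0,0,0.02,0,0,0,0,0,0.01,0,0,0,0,0,0.007,0,0,0,0,0,0,0,0,0,0,0,0,0,0,0])

```text
clock: 21.2
tcp_pos: [0.5805, -0.0692, 0.0071]
tcp_rot: [0.0, 0.999, 0.039, 0.001]
force: [0.2, 0.7, -1.8]
gripper_width: 0.679
finger_force: 40.0
```

```bash
python3 plan.py 4.5 .58 -.069 .005
```

```text
t 21.2 tcp [ 0.5805 -0.0692  0.0071] yaw 4.5 z [ 0.002 -0.001 -1.   ] w 0.679 ff 39.99906599521637 F [ 0.2  0.7 -1.8] q [-0.31  0.54  1.69  0.    0.91  1.18]
  to [0.58, -0.069, 0.005] yaw 4.5: 1 x [-0.0016, -0.0009, 0.0069]
```

arm_command(rows=[0,0,0.0066,0,0,0,0,0,0,0,0,0])

```text
clock: 21.37
tcp_pos: [0.5803, -0.0692, 0.0047]
tcp_rot: [0.0, 0.999, 0.039, 0.001]
force: [-0.2, 0.3, -1.0]
gripper_width: 0.678
finger_force: 40.0
```

arm_command(rows=[0,0,0,0,0,0,0,0,0,0,0,0,0,0,0,0,0,0,0,0,0,0,0,0], hand=0.68)

```text
clock: 21.7
tcp_pos: [0.5799, -0.0691, 0.0043]
tcp_rot: [0.0, 0.999, 0.039, 0.0]
force: [0.3, -0.5, -0.1]
gripper_width: 0.83
finger_force: 0.0
```

arm_command(rows=[0,0,-0.03,0,0,0,0,0,-0.08,0,0,0,0,0,-0.13,0,0,0,0,0,-0.13,0,0,0,0,0,-0.13,0,0,0])

```text
clock: 22.12
tcp_pos: [0.5793, -0.0689, 0.1562]
tcp_rot: [-0.0, 0.999, 0.039, -0.0]
force: [1.3, -0.7, 0.0]
gripper_width: 0.838
finger_force: 0.0
```

arm_command(rows=[0,0,-0.1,0,0,-0.148,0,0,-0.1,0,0,-0.148,0,0,0,0,0,-0.148,0,0,0,0,0,-0.148,0,0,0,0,0,-0.148])

```text
clock: 22.53
tcp_pos: [0.58, -0.0691, 0.216]
tcp_rot: [0.001, 0.945, 0.327, 0.001]
force: [-0.2, -0.5, -0.3]
gripper_width: 0.838
finger_force: 0.0
```

arm_command(rows=[0,0,0,0,0,-0.148,0,0,0,0,0,-0.148,0,0,0,0,0,-0.148,0,0,0,0,0,-0.148,0,0,0,0,0,-0.148])

```text
clock: 22.95
tcp_pos: [0.5796, -0.069, 0.2149]
tcp_rot: [0.0, 0.812, 0.584, 0.0]
force: [-0.2, -1.2, 0.1]
gripper_width: 0.837
finger_force: 0.0
```

arm_command(rows=[0,0,0,0,0,-0.148,0,0,0,0,0,-0.148,0,0,0,0,0,-0.148,0.1,-0.02,0,0,0,0,0.115,-0.0226,0,0,0,0])

```text
clock: 23.37
tcp_pos: [0.566, -0.006, 0.2146]
tcp_rot: [0.0, 0.702, 0.713, -0.0]
force: [-0.4, 0.5, -0.6]
gripper_width: 0.84
finger_force: 0.0
```

arm_command(rows=[0.115,-0.0226,0,0,0,0,0.115,-0.0226,0,0,0,0,0.115,-0.0226,0,0,0,0,0.09,-0.018,0,0,0,0,0,0,0,0,0,0])

```text
clock: 23.78
tcp_pos: [0.5359, 0.1299, 0.2151]
tcp_rot: [-0.001, 0.699, 0.715, 0.001]
force: [0.0, -0.3, 0.1]
gripper_width: 0.835
finger_force: 0.0
```

```bash
python3 case.py .054 .064;  python3 -c "
from h import *
c=cam('side');P,D,o=world(c);m=(P[...,0]>.47)&(P[...,0]<.68)&(P[...,1]>-.16)&(P[...,1]<.02)&(P[...,2]>.0065)&(P[...,2]<.03);print(m.sum(),cv2.minAreaRect(P[m][:,:2].astype(np.float32)),P[m].mean(0))
a=np.hstack([cam('wrist')['frame'],cam('scene')['frame']])[:,:,::-1]
cv2.imwrite('pics/w4.png',cv2.resize(a,(800,300)))"
```

```text
t 23.78 tcp [0.5359 0.1299 0.2151] yaw 91.32 z [ 0.     0.002 -1.   ] w 0.835 ff 0.0 F [ 0.  -0.3  0.1] q [0.03 0.26 1.54 0.   1.34 0.01]
[ 226  108   59   60 2724] circ ((0.5331401824951172, 0.17073474824428558), 0.029023442417383194) rect ((0.533118486404419, 0.1709941029548645), (0.056585852056741714, 0.056547120213508606), 45.544586181640625) z 0.0602
[ 230  179   56   54 2364] circ ((0.5369830131530762, 0.10093435645103455), 0.029026944190263748) rect ((0.5369465947151184, 0.10109905153512955), (0.05667520686984062, 0.05655795335769653), 9.108237266540527) z 0.0601
1081 ((0.5790284872055054, -0.0661294013261795), (0.15631413459777832, 0.08355460315942764), 4.290326118469238) [ 0.57716891 -0.06730283  0.01014547]
```

View pics/w4.png

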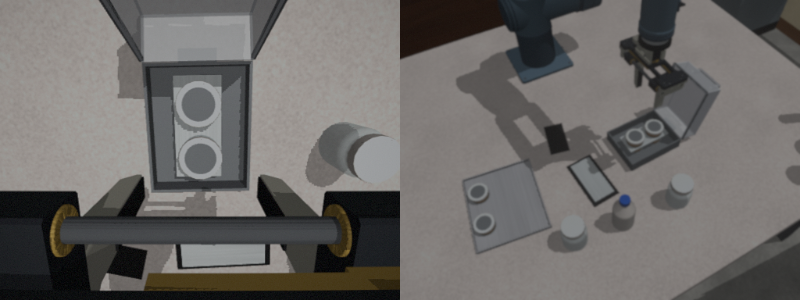

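arm_command(rows=[-0.03,0.001,0.11,0,0,0,-0.03,0.001,0.13,0,0,0,-0.03,0,0.13,0,0,0,-0.007,0,0.1,0,0,0,0,0,0.06,0,0,0])

```text
clock: 24.4
tcp_pos: [0.537, 0.0936, 0.0516]
tcp_rot: [-0.002, 0.702, 0.713, -0.002]
force: [0.2, 0.7, -0.2]
gripper_width: 0.845
finger_force: 0.0
```

arm_command(rows=[0,0,0.04,0,0,0,0,0,0.015,0,0,0,0,0,0,0,0,0,0,0,0,0,0,0])

```text
clock: 24.73
tcp_pos: [0.5395, 0.0952, 0.0391]
tcp_rot: [0.0, 0.701, 0.713, 0.0]
force: [-0.2, -0.4, 0.7]
gripper_width: 0.839
finger_force: 0.0
```

arm_command(rows=[0,0,0,0,0,0,0,0,0,0,0,0,0,0,0,0,0,0,0,0,0,0,0,0], hand=0.0, force=20)

```text
clock: 25.07
tcp_pos: [0.5391, 0.0962, 0.0394]
tcp_rot: [0.0, 0.7, 0.714, 0.0]
force: [-1.3, -1.2, 3.4]
gripper_width: 0.62
finger_force: 20.0
```

```bash
python3 tray.py 2 .13
```

```text
tray 0.5301 -0.3202 size 0.206 0.241 ang -6.7
slot 0.48045385979769045 -0.3144352082755991
t 25.12 tcp [0.5391 0.0962 0.0394] yaw 91.08 z [ 0.001 -0.    -1.   ] w 0.62 ff 20.00161439180374 F [-1.  -0.6  4.2] q [-0.03  0.44  1.76 -0.    0.94 -0.05]
  to [0.5391, 0.0962, 0.13] yaw 91.1: 3 x [0.0, 0.0, -0.1006]
  to [0.4805, -0.3144, 0.13] yaw 91.1: 11 x [-0.1241, -0.0201, -0.0]
  to [0.4805, -0.3144, 0.0085] yaw 91.1: 4 x [0.0001, -0.0, 0.1012]
  to [0.4805, -0.3144, 0.13] yaw 91.1: 4 x [-0.0, -0.0, -0.1012]
```

```bash
cat > td.py <<'E'
from h import *; from tray import *
def dishes(t):
    c=cam('scene'); P,D,o=world(c)
    m=((abs(P[...,0]-t[0])<.13)&(abs(P[...,1]-t[1])<.12)&(P[...,2]>.021)&(P[...,2]<.04)).astype(np.uint8)
    k,l,s,ce=cv2.connectedComponentsWithStats(m); R=[]
    for i in range(1,k):
        if s[i,4]>60:
            (x,y),r=cv2.minEnclosingCircle(P[l==i][:,:2].astype(np.float32)); d=np.array([x-t[0],y-t[1]]); cc,ss=np.cos(t[2]),np.sin(t[2])
            print('dish world',round(x,4),round(y,4),'r',round(r,4),'tray frame mm',(1e3*np.array([cc*d[0]+ss*d[1],-ss*d[0]+cc*d[1]])).round(0))
if __name__=='__main__': dishes(tray())
E
python3 td.py
```

```text
tray 0.5303 -0.3198 size 0.205 0.241 ang -6.4
dish world 0.4757 -0.3753 r 0.0299 tray frame mm [-48. -61.]
dish world 0.5738 -0.3886 r 0.0301 tray frame mm [ 51. -63.]
```

arm_command(rows=[0,0,-0.05,0,0,0,0,0,-0.1,0,0,0,0,0,-0.15,0,0,0,-0.05,-0.008,0,0,0,0,-0.1,-0.016,0,0,0,0])

```text
clock: 25.63
tcp_pos: [0.5347, 0.0528, 0.1282]
tcp_rot: [0.002, 0.699, 0.715, 0.003]
force: [1.0, -0.7, -1.7]
gripper_width: 0.622
finger_force: 20.0
```

arm_command(rows=[-0.125,-0.0202,0,0,0,0,-0.125,-0.0202,0,0,0,0,-0.125,-0.0202,0,0,0,0,-0.125,-0.0202,0,0,0,0,-0.125,-0.0202,0,0,0,0])

```text
clock: 26.05
tcp_pos: [0.505, -0.1385, 0.1253]
tcp_rot: [0.0, 0.7, 0.714, 0.0]
force: [0.1, 0.2, -1.4]
gripper_width: 0.616
finger_force: 20.0
```

arm_command(rows=[-0.125,-0.0202,0,0,0,0,-0.125,-0.0202,0,0,0,0,-0.125,-0.0202,0,0,0,0,-0.11,-0.018,0,0,0,0,-0.08,-0.014,0,0,0,0])

```text
clock: 26.47
tcp_pos: [0.4803, -0.3101, 0.1251]
tcp_rot: [0.0, 0.701, 0.713, -0.0]
force: [0.2, -0.8, -1.3]
gripper_width: 0.617
finger_force: 20.0
```

arm_command(rows=[-0.025,-0.004,0,0,0,0,0,0,0,0,0,0,0,0,0,0,0,0])

```text
clock: 26.72
tcp_pos: [0.4797, -0.3138, 0.1249]
tcp_rot: [-0.001, 0.701, 0.713, 0.0]
force: [-0.0, -0.4, -0.8]
gripper_width: 0.618
finger_force: 20.0
```

```bash
python3 tray.py 2 .13
```

```text
tray 0.5306 -0.3202 size 0.205 0.24 ang -6.6
slot 0.4808903159422283 -0.31442928853864077
t 26.77 tcp [ 0.4799 -0.3131  0.1249] yaw 91.09 z [-0.001  0.001 -1.   ] w 0.619 ff 19.99989151954651 F [ 0.7  0.4 -0.8] q [-0.77  0.38  1.61  0.    1.16 -0.79]
  to [0.4799, -0.3131, 0.13] yaw 91.1: 1 x [0.0, 0.0, -0.0169]
  to [0.4809, -0.3144, 0.13] yaw 91.1: 1 x [-0.0046, 0.0034, -0.0]
  to [0.4809, -0.3144, 0.0085] yaw 91.1: 4 x [-0.0, -0.0, 0.1012]
  to [0.4809, -0.3144, 0.13] yaw 91.1: 4 x [-0.0, -0.0, -0.1012]
```

arm_command(rows=[-0.01,0.003,0.12,0,0,0,0,0,0.11,0,0,0,0,0,0.08,0,0,0,0,0,0.04,0,0,0,0,0,0.02,0,0,0])

```text
clock: 27.18
tcp_pos: [0.4801, -0.3142, 0.012]
tcp_rot: [-0.002, 0.7, 0.714, 0.0]
force: [0.9, 0.4, -0.3]
gripper_width: 0.616
finger_force: 20.0
```

arm_command(rows=[0,0,0,0,0,0,0,0,0.01,0,0,0,0,0,0.006,0,0,0,0,0,0,0,0,0])

```text
clock: 27.52
tcp_pos: [0.4815, -0.3177, 0.0104]
tcp_rot: [0.001, 0.7, 0.714, 0.0]
force: [0.9, 0.3, -0.7]
gripper_width: 0.619
finger_force: 20.0
```

arm_command(rows=[0,0,0,0,0,0,0,0,0,0,0,0,0,0,0,0,0,0,0,0,0,0,0,0], hand=0.68)

```text
clock: 27.85
tcp_pos: [0.481, -0.3178, 0.0099]
tcp_rot: [0.0, 0.701, 0.714, 0.0]
force: [-0.8, -0.0, -0.0]
gripper_width: 0.824
finger_force: 0.0
```

arm_command(rows=[0,0,-0.04,0,0,0,0,0,-0.1,0,0,0,0,0,-0.13,0,0,0,0,0,-0.13,0,0,0])

```text
clock: 28.18
tcp_pos: [0.4801, -0.3169, 0.1301]
tcp_rot: [-0.001, 0.701, 0.714, 0.0]
force: [1.3, -1.1, 0.6]
gripper_width: 0.84
finger_force: 0.0
```

```bash
python3 plan.py 91 .534 .1705 .11 91 .534 .1705 .039
```

```text
t 28.18 tcp [ 0.4801 -0.3169  0.1301] yaw 91.05 z [-0.002  0.002 -1.   ] w 0.84 ff 0.0 F [ 1.3 -1.1  0.6] q [-0.78  0.38  1.59  0.    1.17 -0.8 ]
  to [0.534, 0.1705, 0.11] yaw 91.1: 13 x [0.1247, 0.0161, 0.0051]
  to [0.534, 0.1705, 0.039] yaw 91.1: 2 x [0.0, 0.0001, 0.1186]
```

arm_command(rows=[0.125,0.0161,0.005,0,0,0,0.125,0.0161,0.005,0,0,0,0.125,0.0161,0.005,0,0,0,0.125,0.0161,0.005,0,0,0,0.125,0.0161,0.005,0,0,0])

```text
clock: 28.6
tcp_pos: [0.5015, -0.1282, 0.1223]
tcp_rot: [0.0, 0.701, 0.713, 0.0]
force: [0.9, -0.7, 0.2]
gripper_width: 0.84
finger_force: 0.0
```

arm_command(rows=[0.125,0.0161,0.005,0,0,0,0.125,0.0161,0.005,0,0,0,0.125,0.0161,0.005,0,0,0,0.125,0.0161,0.005,0,0,0,0.125,0.0161,0.005,0,0,0])

```text
clock: 29.02
tcp_pos: [0.5221, 0.0601, 0.1147]
tcp_rot: [0.0, 0.701, 0.714, 0.0]
force: [0.7, -0.4, -0.7]
gripper_width: 0.841
finger_force: 0.0
```

arm_command(rows=[0.125,0.0161,0.005,0,0,0,0.125,0.0161,0.005,0,0,0,0.08,0.01,0.005,0,0,0,0.04,0.006,0,0,0,0,0,0,0,0,0,0])

```text
clock: 29.43
tcp_pos: [0.5345, 0.1717, 0.11]
tcp_rot: [-0.0, 0.699, 0.715, 0.0]
force: [0.6, -1.3, 0.2]
gripper_width: 0.839
finger_force: 0.0
```

arm_command(rows=[0,0,0,0,0,0,0,0,0,0,0,0])

```text
clock: 29.6
tcp_pos: [0.5346, 0.1681, 0.11]
tcp_rot: [0.0, 0.701, 0.713, -0.0]
force: [-0.2, 0.3, -1.2]
gripper_width: 0.84
finger_force: 0.0
```

```bash
python3 plan.py 91 .534 .1705 .039
```

```text
t 29.6 tcp [0.5346 0.1681 0.11  ] yaw 91.02 z [-0.    -0.001 -1.   ] w 0.84 ff 0.0 F [-0.2  0.3 -1.2] q [ 0.11  0.37  1.66 -0.    1.11  0.09]
  to [0.534, 0.1705, 0.039] yaw 91.0: 2 x [0.004, -0.0009, 0.1183]
```

arm_command(rows=[0.007,-0.002,0.08,0,0,0,0,0,0.08,0,0,0,0,0,0.05,0,0,0,0,0,0.026,0,0,0,0,0,0,0,0,0])

```text
clock: 30.02
tcp_pos: [0.5328, 0.1698, 0.0376]
tcp_rot: [-0.001, 0.701, 0.713, -0.001]
force: [0.2, -0.6, -0.2]
gripper_width: 0.842
finger_force: 0.0
```

arm_command(rows=[0,0,0,0,0,0,0,0,0,0,0,0,0,0,0,0,0,0,0,0,0,0,0,0], hand=0.0)

```text
clock: 30.35
tcp_pos: [0.5347, 0.1716, 0.0403]
tcp_rot: [0.001, 0.701, 0.714, 0.001]
force: [-0.3, -1.3, 2.7]
gripper_width: 0.617
finger_force: 20.0
```

```bash
python3 tray.py 3 .13; python3 td.py
```

```text
tray 0.5308 -0.3203 size 0.205 0.239 ang -6.7
slot 0.5805007878007556 -0.32609920524471364
t 30.4 tcp [0.5347 0.1716 0.0403] yaw 91.07 z [ 0.002 -0.    -1.   ] w 0.62 ff 20.002514719963074 F [-0.6 -0.1  4.5] q [ 0.11  0.46  1.73 -0.    0.96  0.09]
  to [0.5347, 0.1716, 0.13] yaw 91.1: 3 x [0.0, 0.0, -0.0996]
  to [0.5805, -0.3261, 0.13] yaw 91.1: 13 x [-0.1278, 0.0094, -0.0]
  to [0.5805, -0.3261, 0.0085] yaw 91.1: 4 x [-0.0, -0.0001, 0.1012]
  to [0.5805, -0.3261, 0.13] yaw 91.1: 4 x [-0.0, -0.0, -0.1012]
tray 0.5305 -0.3201 size 0.205 0.239 ang -6.7
dish world 0.4818 -0.3142 r 0.0299 tray frame mm [-49.   0.]
dish world 0.4745 -0.375 r 0.0302 tray frame mm [-49. -61.]
dish world 0.5731 -0.3886 r 0.0304 tray frame mm [ 50. -63.]
```

arm_command(rows=[0,0,-0.05,0,0,0,0,0,-0.1,0,0,0,0,0,-0.15,0,0,0,-0.05,0.004,0,0,0,0,-0.1,0.007,0,0,0,0])

```text
clock: 30.92
tcp_pos: [0.5399, 0.129, 0.129]
tcp_rot: [0.002, 0.699, 0.715, 0.003]
force: [-0.5, -0.6, -0.6]
gripper_width: 0.623
finger_force: 20.0
```

arm_command(rows=[-0.125,0.0092,0,0,0,0,-0.125,0.0092,0,0,0,0,-0.125,0.0092,0,0,0,0,-0.125,0.0092,0,0,0,0,-0.125,0.0092,0,0,0,0])

```text
clock: 31.33
tcp_pos: [0.5552, -0.0619, 0.1259]
tcp_rot: [0.0, 0.7, 0.714, 0.0]
force: [0.2, 0.8, -1.1]
gripper_width: 0.62
finger_force: 20.0
```

arm_command(rows=[-0.125,0.0092,0,0,0,0,-0.125,0.0092,0,0,0,0,-0.125,0.0092,0,0,0,0,-0.125,0.0092,0,0,0,0,-0.125,0.0092,0,0,0,0])

```text
clock: 31.75
tcp_pos: [0.5725, -0.2493, 0.1258]
tcp_rot: [-0.0, 0.7, 0.714, 0.0]
force: [0.8, 0.0, -1.3]
gripper_width: 0.622
finger_force: 20.0
```

arm_command(rows=[-0.125,0.0092,0,0,0,0,-0.09,0.006,0,0,0,0,-0.04,0.003,0,0,0,0,0,0,0,0,0,0,0,0,0,0,0,0])

```text
clock: 32.17
tcp_pos: [0.5792, -0.3233, 0.1253]
tcp_rot: [-0.001, 0.701, 0.713, 0.0]
force: [0.6, 0.8, -1.1]
gripper_width: 0.622
finger_force: 20.0
```

```bash
python3 tray.py 3 .13
```

```text
tray 0.531 -0.3201 size 0.205 0.239 ang -6.6
slot 0.5806787821968045 -0.32586581215647564
t 32.22 tcp [ 0.5793 -0.3223  0.1254] yaw 91.09 z [-0.001  0.002 -1.   ] w 0.619 ff 19.99966263771057 F [-0.2  0.3 -1.4] q [-0.68  0.53  1.36  0.    1.25 -0.7 ]
  to [0.5793, -0.3223, 0.13] yaw 91.1: 1 x [0.0, 0.0, -0.0152]
  to [0.5807, -0.3259, 0.13] yaw 91.1: 1 x [-0.0118, 0.0044, 0.0]
  to [0.5807, -0.3259, 0.0085] yaw 91.1: 4 x [-0.0, -0.0, 0.1013]
  to [0.5807, -0.3259, 0.13] yaw 91.1: 4 x [-0.0, -0.0, -0.1013]
```

arm_command(rows=[-0.007,0.004,0.12,0,0,0,0,0,0.11,0,0,0,0,0,0.08,0,0,0,0,0,0.04,0,0,0,0,0,0.02,0,0,0])

```text
clock: 32.63
tcp_pos: [0.5799, -0.3231, 0.0128]
tcp_rot: [-0.002, 0.7, 0.714, -0.0]
force: [0.4, 0.0, -0.6]
gripper_width: 0.619
finger_force: 20.0
```

arm_command(rows=[0,0,0,0,0,0,0,0,0.009,0,0,0,0,0,0.005,0,0,0,0,0,0,0,0,0])

```text
clock: 32.97
tcp_pos: [0.5816, -0.3266, 0.012]
tcp_rot: [0.001, 0.7, 0.714, 0.0]
force: [-0.3, -0.5, -2.0]
gripper_width: 0.618
finger_force: 20.0
```

arm_command(rows=[0,0,0,0,0,0,0,0,0,0,0,0,0,0,0,0,0,0,0,0,0,0,0,0], hand=0.68)

```text
clock: 33.3
tcp_pos: [0.581, -0.3264, 0.0111]
tcp_rot: [0.0, 0.701, 0.714, 0.0]
force: [0.8, -0.2, -1.4]
gripper_width: 0.826
finger_force: 0.0
```

arm_command(rows=[0,0,-0.04,0,0,0,0,0,-0.1,0,0,0,0,0,-0.13,0,0,0,0,0,-0.13,0,0,0])

```text
clock: 33.63
tcp_pos: [0.5801, -0.3257, 0.1319]
tcp_rot: [-0.001, 0.701, 0.714, -0.0]
force: [0.6, -1.4, 0.7]
gripper_width: 0.838
finger_force: 0.0
```

arm_command(rows=[0.128,-0.01,-0.0194,0,0,0,0.128,-0.01,-0.0194,0,0,0,0.128,-0.01,-0.0194,0,0,0,0.128,-0.01,-0.0194,0,0,0,0.128,-0.01,-0.0194,0,0,0])

```text
clock: 34.05
tcp_pos: [0.5618, -0.133, 0.1612]
tcp_rot: [0.001, 0.701, 0.713, 0.0]
force: [0.7, -0.4, -0.7]
gripper_width: 0.842
finger_force: 0.0
```

arm_command(rows=[0.128,-0.01,-0.0194,0,0,0,0.128,-0.01,-0.0194,0,0,0,0.128,-0.01,-0.0194,0,0,0,0.128,-0.01,-0.0194,0,0,0,0.128,-0.01,-0.0194,0,0,0])

```text
clock: 34.47
tcp_pos: [0.5432, 0.0589, 0.1904]
tcp_rot: [0.001, 0.701, 0.714, 0.0]
force: [-0.2, -0.6, -0.8]
gripper_width: 0.839
finger_force: 0.0
```

arm_command(rows=[0.128,-0.01,-0.0194,0,0,0,0.09,-0.01,-0.0194,0,0,0,0.04,0,0,0,0,0,0,0,0,0,0,0,0,0,0,0,0,0])

```text
clock: 34.88
tcp_pos: [0.5363, 0.1342, 0.2008]
tcp_rot: [0.0, 0.7, 0.714, -0.0]
force: [-0.4, -0.2, -0.5]
gripper_width: 0.842
finger_force: 0.0
```

```bash
python3 case.py .03 .045; python3 td.py; python3 -c "
from h import *
c=cam('side');P,D,o=world(c);m=(P[...,0]>.47)&(P[...,0]<.68)&(P[...,1]>-.16)&(P[...,1]<.02)&(P[...,2]>.0075)&(P[...,2]<.03)&(c['frame'].max(-1)>80);print(m.sum(),cv2.minAreaRect(P[m][:,:2].astype(np.float32)),P[m].mean(0))
"
```

```text
t 34.88 tcp [0.5363 0.1342 0.2008] yaw 91.15 z [ 0.001 -0.001 -1.   ] w 0.842 ff 0.0 F [-0.4 -0.2 -0.5] q [ 0.04  0.28  1.56 -0.    1.31  0.02]
[ 179   91  148  168 2626] circ ((0.533697247505188, 0.13270573318004608), 0.11265908926725388) rect ((0.5343058109283447, 0.13236947357654572), (0.1429116278886795, 0.17630364000797272), 2.444375991821289) z 0.0376
[ 220  104   66  134 8253] circ ((0.5329468250274658, 0.13704586029052734), 0.07622966170310974) rect ((0.5327490568161011, 0.13685822486877441), (0.06411241739988327, 0.1404329091310501), 1.9016755819320679) z 0.036
tray 0.5307 -0.3204 size 0.206 0.24 ang -6.7
dish world 0.4818 -0.3143 r 0.03 tray frame mm [-49.   0.]
dish world 0.4748 -0.3758 r 0.0303 tray frame mm [-49. -62.]
dish world 0.5822 -0.3283 r 0.0295 tray frame mm [52. -2.]
dish world 0.5739 -0.3888 r 0.0305 tray frame mm [ 51. -63.]
955 ((0.5791692733764648, -0.07094787061214447), (0.1407664716243744, 0.07045195251703262), 5.866546630859375) [ 0.57771608 -0.06693608  0.01032123]
```

arm_command(rows=[0.009,-0.0115,0.12,0,0,-0.017,0,0,0.12,0,0,0,0,0,0.12,0,0,0,0,0,0.09,0,0,0,0,0,0.06,0,0,0])

```text
clock: 35.5
tcp_pos: [0.5309, 0.1355, 0.0442]
tcp_rot: [-0.002, 0.696, 0.718, -0.002]
force: [0.0, 0.5, 0.4]
gripper_width: 0.84
finger_force: 0.0
```

arm_command(rows=[0,0,0.04,0,0,0,0,0,0.015,0,0,0,0,0,0,0,0,0,0,0,0,0,0,0])

```text
clock: 35.83
tcp_pos: [0.5332, 0.1364, 0.0313]
tcp_rot: [0.0, 0.696, 0.718, 0.0]
force: [0.0, 0.1, 0.5]
gripper_width: 0.837
finger_force: 0.0
```

```bash
python3 plan.py 92 .533 .137 .029
```

```text
t 35.83 tcp [0.5332 0.1364 0.0313] yaw 91.77 z [ 0. -0. -1.] w 0.837 ff 0.0 F [0.  0.1 0.5] q [ 0.05  0.45  1.76 -0.    0.93  0.02]
  to [0.533, 0.137, 0.029] yaw 91.8: 1 x [0.002, -0.0008, 0.0078]
```

arm_command(rows=[0.002,0,0.0078,0,0,0,0,0,0,0,0,0])

```text
clock: 36.0
tcp_pos: [0.5334, 0.1376, 0.0295]
tcp_rot: [0.001, 0.696, 0.718, 0.001]
force: [0.3, 0.3, 0.7]
gripper_width: 0.837
finger_force: 0.0
```

arm_command(rows=[0,0,0,0,0,0,0,0,0,0,0,0,0,0,0,0,0,0,0,0,0,0,0,0,0,0,0,0,0,0], hand=0.1, force=40)

```text
clock: 36.42
tcp_pos: [0.5331, 0.1378, 0.0292]
tcp_rot: [0.0, 0.696, 0.718, 0.0]
force: [-0.3, 0.4, 3.0]
gripper_width: 0.681
finger_force: 40.0
```

arm_command(rows=[0,0,-0.03,0,0,0,0,0,-0.07,0,0,0,0,0,-0.1,0,0,0,0,0,-0.1,0,0,0,0,0,-0.1,0,0,0])

```text
clock: 36.83
tcp_pos: [0.5319, 0.1377, 0.1499]
tcp_rot: [-0.001, 0.696, 0.718, -0.001]
force: [0.7, 0.8, -2.0]
gripper_width: 0.68
finger_force: 40.0
```

arm_command(rows=[-0.08,0.016,0,0,0,0,-0.122,0.024,0,0,0,0,-0.122,0.024,0,0,0,0,-0.122,0.024,0,0,0,0,-0.122,0.024,0,0,0,0])

```text
clock: 37.25
tcp_pos: [0.5715, -0.0328, 0.1491]
tcp_rot: [-0.0, 0.695, 0.719, 0.0]
force: [-0.1, 1.0, -0.8]
gripper_width: 0.686
finger_force: 40.0
```

arm_command(rows=[-0.122,0.024,0,0,0,0,0,0,0,0,0,0.1,0,0,0,0,0,0.148,0,0,0,0,0,0.148,0,0,0,0,0,0.148])

```text
clock: 37.67
tcp_pos: [0.5796, -0.0683, 0.1486]
tcp_rot: [-0.0, 0.834, 0.552, -0.0]
force: [-0.4, 0.3, -1.2]
gripper_width: 0.675
finger_force: 40.0
```

arm_command(rows=[0,0,0,0,0,0.148,0,0,0,0,0,0.148,0,0,0,0,0,0.148,0,0,0,0,0,0.148,0,0,0,0,0,0.148])

```text
clock: 38.08
tcp_pos: [0.5797, -0.0677, 0.1488]
tcp_rot: [-0.0, 0.957, 0.29, -0.0]
force: [-0.5, 0.3, -2.1]
gripper_width: 0.68
finger_force: 40.0
```

arm_command(rows=[0,0,0,0,0,0.148,0,0,0,0,0,0.148,0,0,0,0,0,0.148,0,0,0,0,0,0.148,0,0,0,0,0,0.064])

```text
clock: 38.5
tcp_pos: [0.5796, -0.0677, 0.1488]
tcp_rot: [-0.0, 0.999, 0.037, -0.0]
force: [0.4, 1.0, -1.6]
gripper_width: 0.682
finger_force: 40.0
```

```bash
python3 plan.py 4.5 .58 -.069 .02
```

```text
t 38.5 tcp [ 0.5796 -0.0677  0.1488] yaw 4.19 z [-0.001  0.    -1.   ] w 0.682 ff 39.9979305267334 F [ 0.4  1.  -1.6] q [-0.31  0.37  1.55 -0.    1.22  1.19]
  to [0.58, -0.069, 0.02] yaw 4.2: 4 x [0.0002, 0.0011, 0.1073]
```

arm_command(rows=[0,0.004,0.12,0,0,0,0,0,0.11,0,0,0,0,0,0.09,0,0,0,0,0,0.06,0,0,0,0,0,0.035,0,0,0])

```text
clock: 38.92
tcp_pos: [0.5782, -0.0684, 0.0216]
tcp_rot: [-0.001, 0.999, 0.04, -0.002]
force: [0.0, -0.5, -1.4]
gripper_width: 0.677
finger_force: 40.0
```

arm_command(rows=[0,0,0.015,0,0,0,0,0,0.01,0,0,0,0,0,0.006,0,0,0,0,0,0,0,0,0,0,0,0,0,0,0])

```text
clock: 39.33
tcp_pos: [0.581, -0.0693, 0.016]
tcp_rot: [0.0, 0.999, 0.04, 0.001]
force: [-0.1, -0.7, -1.5]
gripper_width: 0.683
finger_force: 40.0
```

```bash
python3 plan.py 4.5 .58 -.069 .011
```

```text
t 39.33 tcp [ 0.581  -0.0693  0.016 ] yaw 4.53 z [ 0.002 -0.001 -1.   ] w 0.683 ff 39.99873161315918 F [-0.1 -0.7 -1.5] q [-0.31  0.52  1.68 -0.    0.93  1.18]
  to [0.58, -0.069, 0.011] yaw 4.5: 1 x [-0.0032, -0.0012, 0.0167]
```

Lower, release, then return to above the case for the bottom dishes.

arm_command(rows=[-0.003,0,0.01,0,0,0,0,0,0.006,0,0,0,0,0,0,0,0,0])

```text
clock: 39.58
tcp_pos: [0.5794, -0.0692, 0.0102]
tcp_rot: [0.0, 0.999, 0.04, 0.0]
force: [0.5, 0.1, -1.3]
gripper_width: 0.68
finger_force: 40.0
```

arm_command(rows=[0,0,0,0,0,0,0,0,0,0,0,0,0,0,0,0,0,0,0,0,0,0,0,0], hand=0.68)

```text
clock: 39.92
tcp_pos: [0.5794, -0.0692, 0.0102]
tcp_rot: [0.0, 0.999, 0.04, 0.0]
force: [-0.4, -0.3, -0.6]
gripper_width: 0.838
finger_force: 0.0
```

arm_command(rows=[0,0,-0.03,0,0,0,0,0,-0.08,0,0,0,0,0,-0.13,0,0,0,0,0,-0.13,0,0,0,0,0,-0.13,0,0,0])

```text
clock: 40.33
tcp_pos: [0.5788, -0.069, 0.1622]
tcp_rot: [-0.0, 0.999, 0.039, -0.0]
force: [1.0, 0.2, -0.5]
gripper_width: 0.841
finger_force: 0.0
```

arm_command(rows=[0,0,-0.1,0,0,-0.148,0,0,-0.1,0,0,-0.148,0,0,0,0,0,-0.148,0,0,0,0,0,-0.148,0,0,0,0,0,-0.148])

```text
clock: 40.75
tcp_pos: [0.5795, -0.0692, 0.2219]
tcp_rot: [0.001, 0.945, 0.327, 0.001]
force: [-0.4, -0.0, -1.1]
gripper_width: 0.842
finger_force: 0.0
```

arm_command(rows=[0,0,0,0,0,-0.148,0,0,0,0,0,-0.148,0,0,0,0,0,-0.148,0,0,0,0,0,-0.148,0,0,0,0,0,-0.148])

```text
clock: 41.17
tcp_pos: [0.5791, -0.0691, 0.2208]
tcp_rot: [0.0, 0.812, 0.584, 0.0]
force: [0.3, 0.7, -0.1]
gripper_width: 0.844
finger_force: 0.0
```

arm_command(rows=[0,0,0,0,0,-0.148,0,0,0,0,0,-0.148,0,0,0,0,0,-0.148,0.1,-0.02,0,0,0,0,0.115,-0.0226,0,0,0,0])

```text
clock: 41.58
tcp_pos: [0.5654, -0.0061, 0.2205]
tcp_rot: [0.0, 0.701, 0.713, -0.0]
force: [-0.0, 0.7, -0.6]
gripper_width: 0.838
finger_force: 0.0
```

arm_command(rows=[0.115,-0.0226,0,0,0,0,0.115,-0.0226,0,0,0,0,0.09,-0.0226,0,0,0,0,0.05,-0.018,0,0,0,0,0,0,0,0,0,0])

```text
clock: 42.0
tcp_pos: [0.5359, 0.1088, 0.221]
tcp_rot: [-0.0, 0.699, 0.715, 0.0]
force: [0.2, -1.0, -0.5]
gripper_width: 0.837
finger_force: 0.0
```

```bash
python3 case.py .024 .0335;  python3 td.py; python3 -c "
from h import *
c=cam('side');P,D,o=world(c);m=(P[...,0]>.47)&(P[...,0]<.68)&(P[...,1]>-.16)&(P[...,1]<.02)&(P[...,2]>.011)&(P[...,2]<.03)&(c['frame'].max(-1)>80);print(m.sum(),cv2.minAreaRect(P[m][:,:2].astype(np.float32)),P[m].mean(0))
a=np.hstack([cam('wrist')['frame'],cam('scene')['frame']])[:,:,::-1]
cv2.imwrite('pics/w5.png',cv2.resize(a,(800,300)))"
```

```text
t 42.0 tcp [0.5359 0.1088 0.221 ] yaw 91.33 z [ 0.     0.001 -1.   ] w 0.837 ff 0.0 F [ 0.2 -1.  -0.5] q [-0.    0.25  1.54  0.    1.35 -0.03]
[189  67 132 159 863] circ ((0.5341178178787231, 0.1337718814611435), 0.10868526995182037) rect ((0.5340070724487305, 0.1336902529001236), (0.13508030772209167, 0.17121610045433044), 2.301119089126587) z 0.0287
[ 229   88   54   55 2324] circ ((0.5335350632667542, 0.17046181857585907), 0.029052166268229485) rect ((0.5329894423484802, 0.17009301483631134), (0.05662793293595314, 0.05649489909410477), 2.9156198501586914) z 0.0301
[ 230  152   51   51 2029] circ ((0.5342451930046082, 0.10212133079767227), 0.029002193361520767) rect ((0.5339429378509521, 0.1024133712053299), (0.05614727362990379, 0.056764308363199234), 1.0534400939941406) z 0.0301
tray 0.5343 -0.3202 size 0.205 0.247 ang -6.4
dish world 0.4817 -0.3141 r 0.0299 tray frame mm [-53.   0.]
dish world 0.4746 -0.3747 r 0.0304 tray frame mm [-53. -61.]
dish world 0.5821 -0.3285 r 0.0296 tray frame mm [48. -3.]
dish world 0.5734 -0.3884 r 0.0301 tray frame mm [ 47. -63.]
1087 ((0.5786799788475037, -0.06912456452846527), (0.14094357192516327, 0.07050690054893494), 3.96526837348938) [ 0.57724637 -0.06707797  0.01612547]
```

View pics/w5.png

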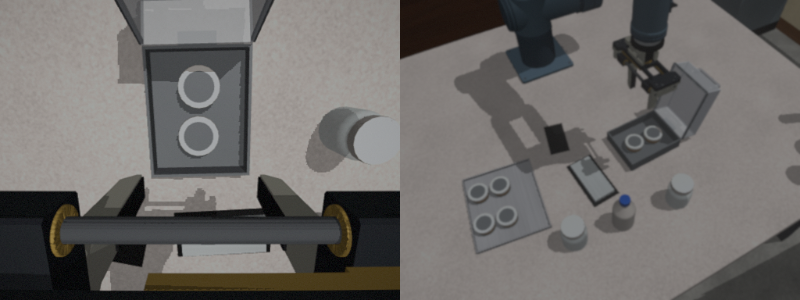

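arm_command(rows=[-0.023,-0.005,0.13,0,0,0,0,0,0.13,0,0,0,0,0,0.13,0,0,0,0,0,0.13,0,0,0,0,0,0.08,0,0,0])

```text
clock: 42.72
tcp_pos: [0.5341, 0.0974, 0.0364]
tcp_rot: [-0.002, 0.701, 0.713, -0.002]
force: [-0.2, -0.7, -0.6]
gripper_width: 0.839
finger_force: 0.0
```

arm_command(rows=[0,0,0.04,0,0,0,0,0,0,0,0,0,0,0,0,0,0,0])

```text
clock: 42.97
tcp_pos: [0.536, 0.0978, 0.0276]
tcp_rot: [-0.001, 0.701, 0.713, -0.001]
force: [-0.1, 0.1, -0.2]
gripper_width: 0.838
finger_force: 0.0
```

```bash
python3 plan.py 91 .534 .102 .009
```

```text
t 42.97 tcp [0.536  0.0978 0.0276] yaw 91.03 z [-0.002 -0.    -1.   ] w 0.838 ff 0.0 F [-0.1  0.1 -0.2] q [-0.02  0.45  1.78 -0.    0.91 -0.04]
  to [0.534, 0.102, 0.009] yaw 91.0: 1 x [0.0142, -0.0064, 0.0619]
```

arm_command(rows=[0.009,-0.006,0.03,0,0,0,0,0,0.02,0,0,0,0,0,0.01,0,0,0,0,0,0,0,0,0])

```text
clock: 43.3
tcp_pos: [0.5339, 0.1014, 0.0099]
tcp_rot: [-0.0, 0.7, 0.714, -0.0]
force: [0.3, -0.6, -0.6]
gripper_width: 0.84
finger_force: 0.0
```

arm_command(rows=[0,0,0,0,0,0,0,0,0,0,0,0,0,0,0,0,0,0,0,0,0,0,0,0,0,0,0,0,0,0], hand=0.0, force=20)

```text
clock: 43.72
tcp_pos: [0.5344, 0.1014, 0.0104]
tcp_rot: [0.0, 0.7, 0.714, 0.0]
force: [1.1, 0.4, 2.1]
gripper_width: 0.617
finger_force: 20.0
```

```bash
python3 tray.py 4 .13
```

```text
tray 0.5317 -0.3203 size 0.205 0.241 ang -6.7
slot 0.48972030798404687 -0.24889295120481053
t 43.77 tcp [0.5344 0.1013 0.0104] yaw 91.11 z [ 0.001  0.    -1.   ] w 0.62 ff 20.000316202640533 F [-0.1  0.2  2.4] q [-0.02  0.48  1.79  0.    0.87 -0.04]
  to [0.5344, 0.1013, 0.13] yaw 91.1: 3 x [0.0, 0.0, -0.1329]
  to [0.4897, -0.2489, 0.13] yaw 91.1: 9 x [-0.1294, -0.0191, 0.0]
  to [0.4897, -0.2489, 0.0085] yaw 91.1: 4 x [0.0001, 0.0, 0.1013]
  to [0.4897, -0.2489, 0.13] yaw 91.1: 4 x [-0.0, 0.0, -0.1013]
```

arm_command(rows=[0,0,-0.05,0,0,0,0,0,-0.1,0,0,0,0,0,-0.13,0,0,0,0,0,-0.12,0,0,0,-0.06,-0.009,0,0,0,0])

```text
clock: 44.18
tcp_pos: [0.5364, 0.0851, 0.1374]
tcp_rot: [0.004, 0.699, 0.715, 0.005]
force: [1.1, -0.6, -1.1]
gripper_width: 0.618
finger_force: 20.0
```

arm_command(rows=[-0.11,-0.016,0,0,0,0,-0.125,-0.0185,0,0,0,0,-0.125,-0.0185,0,0,0,0,-0.125,-0.0185,0,0,0,0,-0.125,-0.0185,0,0,0,0])

```text
clock: 44.6
tcp_pos: [0.5077, -0.1016, 0.1301]
tcp_rot: [0.0, 0.7, 0.714, -0.0]
force: [-0.3, 0.0, 0.2]
gripper_width: 0.621
finger_force: 20.0
```

arm_command(rows=[-0.125,-0.0185,0,0,0,0,-0.125,-0.0185,0,0,0,0,-0.125,-0.0185,0,0,0,0,-0.08,-0.012,0,0,0,0,-0.04,-0.006,0,0,0,0])

```text
clock: 45.02
tcp_pos: [0.4885, -0.2525, 0.1299]
tcp_rot: [0.0, 0.701, 0.713, -0.0]
force: [-0.3, -0.3, 0.1]
gripper_width: 0.62
finger_force: 20.0
```

arm_command(rows=[0,0,0,0,0,0,0,0,0,0,0,0])

```text
clock: 45.18
tcp_pos: [0.4889, -0.2485, 0.1297]
tcp_rot: [-0.001, 0.701, 0.714, 0.0]
force: [1.1, 0.3, -0.1]
gripper_width: 0.619
finger_force: 20.0
```

```bash
python3 tray.py 4 .13
```

```text
tray 0.5307 -0.3202 size 0.205 0.239 ang -6.8
slot 0.48885341663824733 -0.24878064465959945
t 45.23 tcp [ 0.489  -0.2476  0.1298] yaw 91.12 z [-0.001  0.001 -1.   ] w 0.616 ff 19.99977171421051 F [ 0.2  0.7 -1.6] q [-0.67  0.33  1.66  0.    1.15 -0.69]
  to [0.489, -0.2476, 0.13] yaw 91.1: 1 x [0.0, 0.0, -0.0008]
  to [0.4889, -0.2488, 0.13] yaw 91.1: 1 x [-0.004, -0.0007, -0.0]
  to [0.4889, -0.2488, 0.0085] yaw 91.1: 4 x [0.0, 0.0, 0.1012]
  to [0.4889, -0.2488, 0.13] yaw 91.1: 4 x [0.0, 0.0, -0.1012]
```

arm_command(rows=[-0.003,0,0.12,0,0,0,0,0,0.11,0,0,0,0,0,0.08,0,0,0,0,0,0.05,0,0,0,0,0,0.02,0,0,0])

```text
clock: 45.65
tcp_pos: [0.488, -0.2465, 0.0136]
tcp_rot: [-0.003, 0.699, 0.715, -0.0]
force: [-0.3, 0.5, -0.5]
gripper_width: 0.619
finger_force: 20.0
```

arm_command(rows=[0,0,0,0,0,0,0,0,0.012,0,0,0,0,0,0.007,0,0,0,0,0,0,0,0,0])

```text
clock: 45.98
tcp_pos: [0.4898, -0.25, 0.0111]
tcp_rot: [0.001, 0.7, 0.714, 0.0]
force: [0.3, 0.4, -0.2]
gripper_width: 0.619
finger_force: 20.0
```

arm_command(rows=[0,0,0,0,0,0,0,0,0,0,0,0,0,0,0,0,0,0,0,0,0,0,0,0], hand=0.68)

```text
clock: 46.32
tcp_pos: [0.4894, -0.2503, 0.0108]
tcp_rot: [0.0, 0.7, 0.714, 0.0]
force: [0.0, 0.2, 0.1]
gripper_width: 0.822
finger_force: 0.0
```

arm_command(rows=[0,0,-0.04,0,0,0,0,0,-0.1,0,0,0,0,0,-0.13,0,0,0,0,0,-0.13,0,0,0])

```text
clock: 46.65
tcp_pos: [0.4883, -0.2495, 0.131]
tcp_rot: [-0.001, 0.7, 0.714, -0.0]
force: [0.9, -1.5, -0.3]
gripper_width: 0.838
finger_force: 0.0
```

arm_command(rows=[0.13,0.0163,0,0,0,0,0.13,0.0163,0,0,0,0,0.13,0.0163,0,0,0,0,0.13,0.0163,0,0,0,0,0.13,0.0163,0,0,0,0])

```text
clock: 47.07
tcp_pos: [0.5097, -0.0531, 0.1308]
tcp_rot: [0.0, 0.701, 0.714, 0.0]
force: [1.3, -0.1, 0.5]
gripper_width: 0.843
finger_force: 0.0
```

arm_command(rows=[0.13,0.0163,0,0,0,0,0.13,0.0163,0,0,0,0,0.13,0.0163,0,0,0,0,0.13,0.0163,0,0,0,0,0.13,0.0163,0,0,0,0])

```text
clock: 47.48
tcp_pos: [0.5304, 0.1428, 0.1307]
tcp_rot: [0.0, 0.7, 0.714, 0.0]
force: [0.1, -0.6, 0.6]
gripper_width: 0.838
finger_force: 0.0
```

arm_command(rows=[0.06,0.008,0,0,0,0,0.03,0.004,0,0,0,0,0,0,0,0,0,0,0,0,0,0,0,0])

```text
clock: 47.82
tcp_pos: [0.5335, 0.1673, 0.1302]
tcp_rot: [0.0, 0.7, 0.714, -0.0]
force: [-0.0, -0.1, -0.1]
gripper_width: 0.839
finger_force: 0.0
```

```bash
python3 plan.py 91 .5335 .1703 .009; python3 td.py
```

```text
t 47.82 tcp [0.5335 0.1673 0.1302] yaw 91.15 z [-0.    -0.001 -1.   ] w 0.839 ff 0.0 F [-0.  -0.1 -0.1] q [ 0.1   0.35  1.64 -0.    1.16  0.09]
  to [0.5335, 0.1703, 0.009] yaw 91.1: 4 x [0.0025, 0.0001, 0.101]
tray 0.5307 -0.3202 size 0.206 0.239 ang -6.6
dish world 0.4904 -0.2497 r 0.0295 tray frame mm [-48.  65.]
dish world 0.4823 -0.3142 r 0.0304 tray frame mm [-49.   0.]
dish world 0.4752 -0.3755 r 0.0301 tray frame mm [-49. -61.]
dish world 0.5827 -0.3283 r 0.0295 tray frame mm [53. -2.]
dish world 0.5731 -0.3885 r 0.0302 tray frame mm [ 50. -63.]
```

arm_command(rows=[0.008,0,0.12,0,0,0,0,0,0.12,0,0,0,0,0,0.08,0,0,0,0,0,0.045,0,0,0,0,0,0.02,0,0,0])

```text
clock: 48.33
tcp_pos: [0.5319, 0.1683, 0.0124]
tcp_rot: [-0.001, 0.701, 0.713, -0.002]
force: [-0.5, 0.0, 0.6]
gripper_width: 0.842
finger_force: 0.0
```

arm_command(rows=[0,0,0.015,0,0,0,0,0,0,0,0,0,0,0,0,0,0,0])

```text
clock: 48.58
tcp_pos: [0.5345, 0.1698, 0.0113]
tcp_rot: [0.001, 0.701, 0.714, 0.001]
force: [0.0, -0.7, 0.4]
gripper_width: 0.842
finger_force: 0.0
```

arm_command(rows=[0,0,0,0,0,0,0,0,0,0,0,0,0,0,0,0,0,0,0,0,0,0,0,0,0,0,0,0,0,0], hand=0.0)

```text
clock: 49.0
tcp_pos: [0.534, 0.1705, 0.011]
tcp_rot: [0.0, 0.7, 0.714, 0.0]
force: [-0.6, -0.3, 4.6]
gripper_width: 0.619
finger_force: 20.0
```

```bash
python3 tray.py 5 .13
```

```text
tray 0.5308 -0.3203 size 0.205 0.239 ang -6.7
slot 0.5882178444074211 -0.2606263287056734
t 49.05 tcp [0.5339 0.1704 0.011 ] yaw 91.12 z [ 0.001  0.    -1.   ] w 0.62 ff 20.001664459705353 F [0.5 0.3 5.1] q [ 0.11  0.5   1.75 -0.    0.89  0.09]
  to [0.5339, 0.1704, 0.13] yaw 91.1: 3 x [0.0, 0.0, -0.1322]
  to [0.5882, -0.2606, 0.13] yaw 91.1: 11 x [-0.1309, 0.0139, -0.0]
  to [0.5882, -0.2606, 0.0085] yaw 91.1: 4 x [-0.0, -0.0, 0.1012]
  to [0.5882, -0.2606, 0.13] yaw 91.1: 4 x [-0.0, -0.0, -0.1012]
```

arm_command(rows=[0,0,-0.05,0,0,0,0,0,-0.1,0,0,0,0,0,-0.13,0,0,0,0,0,-0.12,0,0,0,-0.05,0.005,0,0,0,0])

```text
clock: 49.47
tcp_pos: [0.5393, 0.1577, 0.1377]
tcp_rot: [0.004, 0.699, 0.715, 0.005]
force: [1.5, 0.3, -1.3]
gripper_width: 0.619
finger_force: 20.0
```

arm_command(rows=[-0.1,0.009,0,0,0,0,-0.13,0.012,0,0,0,0,-0.13,0.012,0,0,0,0,-0.13,0.012,0,0,0,0,-0.13,0.012,0,0,0,0])

```text
clock: 49.88
tcp_pos: [0.5557, -0.0317, 0.1302]
tcp_rot: [-0.0, 0.7, 0.714, -0.0]
force: [0.0, 0.5, -1.2]
gripper_width: 0.62
finger_force: 20.0
```

arm_command(rows=[-0.13,0.012,0,0,0,0,-0.13,0.012,0,0,0,0,-0.13,0.012,0,0,0,0,-0.13,0.012,0,0,0,0,-0.13,0.012,0,0,0,0])

```text
clock: 50.3
tcp_pos: [0.5774, -0.2267, 0.13]
tcp_rot: [-0.0, 0.7, 0.714, -0.0]
force: [0.6, -0.7, -0.7]
gripper_width: 0.619
finger_force: 20.0
```

arm_command(rows=[-0.08,0.006,0,0,0,0,-0.04,0.003,0,0,0,0,0,0,0,0,0,0,0,0,0,0,0,0])

```text
clock: 50.63
tcp_pos: [0.5808, -0.26, 0.1297]
tcp_rot: [-0.001, 0.7, 0.714, 0.0]
force: [0.6, -0.2, -0.7]
gripper_width: 0.616
finger_force: 20.0
```

```bash
python3 tray.py 5 .13; python3 plan.py 91 .582 -.261 .0105
```

```text
tray 0.5931 -0.3266 size 0.203 0.116 ang 83.2
slot 0.5334506257545014 -0.2691739998619613
t 50.68 tcp [ 0.5808 -0.2591  0.1299] yaw 91.14 z [-0.001  0.002 -1.   ] w 0.62 ff 19.999812841415405 F [ 0.3 -0.5 -0.8] q [-0.6   0.48  1.43  0.    1.23 -0.62]
  to [0.5808, -0.2591, 0.13] yaw 91.1: 1 x [0.0, 0.0, -0.0003]
  to [0.5335, -0.2692, 0.13] yaw 91.1: 2 x [-0.0153, -0.0793, -0.0]
  to [0.5335, -0.2692, 0.0085] yaw 91.1: 4 x [0.0, -0.0, 0.1012]
  to [0.5335, -0.2692, 0.13] yaw 91.1: 4 x [0.0, -0.0, -0.1012]
t 50.68 tcp [ 0.5808 -0.2591  0.1299] yaw 91.14 z [-0.001  0.002 -1.   ] w 0.62 ff 19.999812841415405 F [ 0.3 -0.5 -0.8] q [-0.6   0.48  1.43  0.    1.23 -0.62]
  to [0.582, -0.261, 0.0105] yaw 91.1: 3 x [-0.0022, 0.0012, 0.1327]
```

arm_command(rows=[-0.004,0.003,0.12,0,0,0,0,0,0.11,0,0,0,0,0,0.08,0,0,0,0,0,0.05,0,0,0,0,0,0.02,0,0,0])

```text
clock: 51.1
tcp_pos: [0.5805, -0.2581, 0.0135]
tcp_rot: [-0.003, 0.699, 0.715, -0.0]
force: [-0.4, 0.2, -1.5]
gripper_width: 0.619
finger_force: 20.0
```

arm_command(rows=[0,0,0,0,0,0,0,0,0.012,0,0,0,0,0,0.005,0,0,0,0,0,0,0,0,0])

```text
clock: 51.43
tcp_pos: [0.5829, -0.262, 0.0124]
tcp_rot: [0.001, 0.7, 0.714, 0.0]
force: [0.4, 0.3, -1.8]
gripper_width: 0.618
finger_force: 20.0
```

arm_command(rows=[0,0,0,0,0,0,0,0,0,0,0,0,0,0,0,0,0,0,0,0,0,0,0,0], hand=0.68)

```text
clock: 51.77
tcp_pos: [0.5823, -0.2623, 0.0117]
tcp_rot: [0.0, 0.7, 0.714, 0.0]
force: [0.3, 0.0, -0.9]
gripper_width: 0.827
finger_force: 0.0
```

arm_command(rows=[0,0,-0.04,0,0,0,0,0,-0.1,0,0,0,0,0,-0.13,0,0,0,0,0,-0.13,0,0,0,0,0,-0.13,0,0,0])

```text
clock: 52.18
tcp_pos: [0.5818, -0.2619, 0.1728]
tcp_rot: [-0.0, 0.7, 0.714, 0.0]
force: [-0.6, 0.2, 0.2]
gripper_width: 0.84
finger_force: 0.0
```

arm_command(rows=[0.1,0,-0.1,0,0,0,0.1,0,-0.1,0,0,0,0.13,0,0,0,0,0,0.13,0,0,0,0,0,0.13,0,0,0,0,0])

```text
clock: 52.6
tcp_pos: [0.5787, -0.0849, 0.2313]
tcp_rot: [0.001, 0.701, 0.714, 0.001]
force: [0.3, -0.2, 0.2]
gripper_width: 0.839
finger_force: 0.0
```

arm_command(rows=[0.13,0,0,0,0,0,0.13,0,0,0,0,0,0.13,0,0,0,0,0,0.06,0,0,0,0,0,0,0,0,0,0,0])

```text
clock: 53.02
tcp_pos: [0.5755, 0.0532, 0.2305]
tcp_rot: [-0.0, 0.699, 0.716, 0.001]
force: [0.0, 0.3, 0.9]
gripper_width: 0.842
finger_force: 0.0
```

```bash
python3 td.py
python3 - <<'E'
from h import *
import plan; plan.now()
for n in('side','scene'):
    c=cam(n); P,D,o=world(c); np.savez(n+'5.npz',**c)
    # points of lid handle: y>.26
    m=(P[...,0]>.46)&(P[...,0]<.62)&(P[...,1]>.3)&(P[...,1]<.42)&(P[...,2]>.05)&(P[...,2]<.25)
    print(n,m.sum(), P[m].min(0) if m.sum() else '',P[m].max(0) if m.sum() else '')
s=cam('side')['frame'];t=cam('scene')['frame']
a=np.hstack([s,t])[:,:,::-1]; cv2.imwrite('pics/w6.png',cv2.resize(a,(800,300)))
E
```

```text
tray 0.5301 -0.3201 size 0.205 0.241 ang -6.7
dish world 0.4908 -0.2497 r 0.0293 tray frame mm [-47.  65.]
dish world 0.4821 -0.314 r 0.0297 tray frame mm [-48.   0.]
dish world 0.4751 -0.3765 r 0.0303 tray frame mm [-48. -62.]
dish world 0.5839 -0.2626 r 0.0297 tray frame mm [47. 63.]
dish world 0.5829 -0.3272 r 0.0291 tray frame mm [53. -1.]
dish world 0.573 -0.389 r 0.0301 tray frame mm [ 51. -63.]
t 53.12 tcp [0.5761 0.0493 0.2301] yaw 91.22 z [ 0.001 -0.001 -1.   ] w 0.84 ff 0.0 F [-0.3 -0.5  0.1] q [-0.11  0.3   1.45 -0.    1.39 -0.13]
side 3938 [0.46004074 0.30000063 0.08708628] [0.59976094 0.36509049 0.20234188]
scene 1562 [0.46012582 0.30000442 0.07421778] [0.60157477 0.36192437 0.2025145 ]
```

View pics/w6.png

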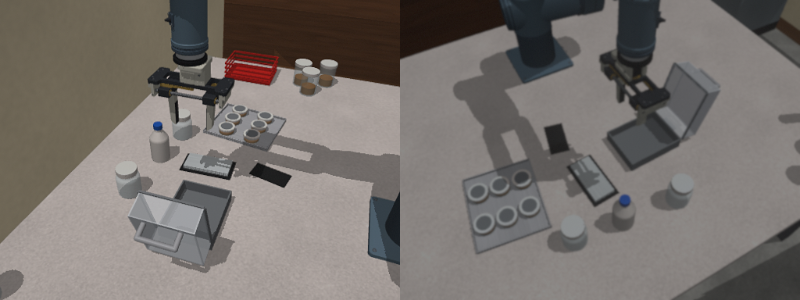

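```bash
python3 plan.py 92.4 .5735 .06 .26 92.4 .524 .395 .26 92.4 .524 .395 .152
python3 - <<'E'
import numpy as np
a=np.radians(np.linspace(136.1,73,15)); y=.223-.1873*np.cos(a); z=.036+.1873*np.sin(a)
y=y+.014; z=z-.014
Y=np.r_[.395,y]; Z=np.r_[.152,z]
for d,e in zip(np.diff(Y)/.3,-np.diff(Z)/.3): print([round(d,3),0,round(e,3)])
E
```

```text
t 53.32 tcp [0.5763 0.0473 0.2293] yaw 91.0 z [ 0. -0. -1.] w 0.844 ff 0.0 F [-0.4  0.   0.1] q [-0.11  0.3   1.45 -0.    1.39 -0.13]
  turn 1 x wz=-0.031
  to [0.5735, 0.06, 0.26] yaw 92.4: 1 x [0.0425, -0.0075, -0.1023]
  to [0.524, 0.395, 0.26] yaw 92.4: 9 x [0.1247, -0.0131, 0.0]
  to [0.524, 0.395, 0.152] yaw 92.4: 3 x [0.0001, -0.0001, 0.12]
[np.float64(-0.077), 0, np.float64(0.0)]
[np.float64(-0.035), 0, np.float64(-0.034)]
[np.float64(-0.038), 0, np.float64(-0.031)]
[np.float64(-0.04), 0, np.float64(-0.028)]
[np.float64(-0.042), 0, np.float64(-0.025)]
[np.float64(-0.044), 0, np.float64(-0.021)]
[np.float64(-0.046), 0, np.float64(-0.018)]
[np.float64(-0.047), 0, np.float64(-0.014)]
[np.float64(-0.048), 0, np.float64(-0.01)]
[np.float64(-0.049), 0, np.float64(-0.007)]
[np.float64(-0.049), 0, np.float64(-0.003)]
[np.float64(-0.049), 0, np.float64(0.001)]
[np.float64(-0.049), 0, np.float64(0.005)]
[np.float64(-0.048), 0, np.float64(0.009)]
[np.float64(-0.047), 0, np.float64(0.012)]
```

arm_command(rows=[0,0,0,0,0,-0.031,0.0425,-0.0075,-0.102,0,0,0,0.125,-0.0131,0,0,0,0,0.125,-0.0131,0,0,0,0,0.125,-0.0131,0,0,0,0], hand=-1)

```text
clock: 53.73
tcp_pos: [0.557, 0.1732, 0.2603]
tcp_rot: [0.0, 0.692, 0.722, 0.0]
force: [0.5, -0.6, 0.5]
gripper_width: 0.535
finger_force: 0.0
```

arm_command(rows=[0.125,-0.0131,0,0,0,0,0.125,-0.0131,0,0,0,0,0.125,-0.0131,0,0,0,0,0.125,-0.0131,0,0,0,0,0.125,-0.0131,0,0,0,0])

```text
clock: 54.15
tcp_pos: [0.5289, 0.3607, 0.2598]
tcp_rot: [0.0, 0.692, 0.722, -0.0]
force: [1.0, 0.4, -0.1]
gripper_width: 0.172
finger_force: 0.0
```

arm_command(rows=[0.125,-0.0131,0,0,0,0,0,0,0,0,0,0,0,0,0,0,0,0])

```text
clock: 54.4
tcp_pos: [0.5228, 0.3983, 0.259]
tcp_rot: [-0.0, 0.69, 0.724, -0.0]
force: [0.7, -0.7, -0.4]
gripper_width: 0.013
finger_force: 0.0
```

```bash
python3 plan.py 92.4 .524 .395 .152
```

```text
t 54.4 tcp [0.5228 0.3983 0.259 ] yaw 92.7 z [-0.001 -0.001 -1.   ] w 0.013 ff 0.0 F [ 0.7 -0.7 -0.4] q [ 0.48  0.44  1.18 -0.    1.52  0.43]
  to [0.524, 0.395, 0.152] yaw 92.7: 3 x [-0.0037, 0.0011, 0.1189]
```

Now descend behind the bar and push it over.

arm_command(rows=[0,0,0.12,0,0,0,0,0,0.12,0,0,0,0,0,0.08,0,0,0,0,0,0.037,0,0,0,0,0,0,0,0,0])

```text
clock: 54.82
tcp_pos: [0.5224, 0.3945, 0.1495]
tcp_rot: [-0.001, 0.692, 0.722, -0.003]
force: [-0.9, -0.1, 0.6]
gripper_width: 0.008
finger_force: 0.0
```

arm_command(rows=[-0.04,0,0,0,0,0,-0.037,0,0,0,0,0,-0.035,0,-0.034,0,0,0,-0.038,0,-0.031,0,0,0,-0.04,0,-0.028,0,0,0])

```text
clock: 55.23
tcp_pos: [0.5269, 0.3397, 0.1837]
tcp_rot: [0.001, 0.692, 0.722, 0.002]
force: [2.0, 3.1, 1.7]
gripper_width: 0.004
finger_force: 1.9
```

arm_command(rows=[-0.042,0,-0.025,0,0,0,-0.044,0,-0.021,0,0,0,-0.046,0,-0.018,0,0,0,-0.047,0,-0.014,0,0,0])

```text
clock: 55.57
tcp_pos: [0.5285, 0.2851, 0.2058]
tcp_rot: [0.001, 0.691, 0.722, 0.001]
force: [0.7, 2.7, 2.3]
gripper_width: 0.007
finger_force: 1.2
```

Run:
```python
from h import *
import plan; plan.now()
c=cam('side')
cv2.imwrite('pics/s7.png',cv2.resize(c['frame'][150:,60:330,::-1],None,fx=2,fy=2))
```

```text
t 55.57 tcp [0.5285 0.2851 0.2058] yaw 92.51 z [ 0.002  0.    -1.   ] w 0.007 ff 1.1858626082539558 F [0.7 2.7 2.3] q [ 0.31  0.36  1.43 -0.    1.35  0.27]
```

View pics/s7.png

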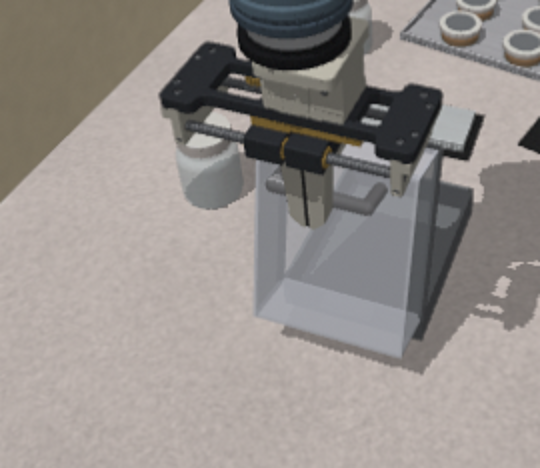

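arm_command(rows=[-0.048,0,-0.01,0,0,0,-0.049,0,-0.007,0,0,0,-0.049,0,-0.003,0,0,0,-0.049,0,0.001,0,0,0,-0.049,0,0.005,0,0,0])

```text
clock: 56.03
tcp_pos: [0.5308, 0.2115, 0.2077]
tcp_rot: [-0.0, 0.691, 0.722, -0.001]
force: [0.5, 1.7, 0.6]
gripper_width: 0.006
finger_force: 0.4
```

arm_command(rows=[-0.048,0,0.009,0,0,0,-0.047,0,0.012,0,0,0,0,0,0,0,0,0,0,0,0,0,0,0])

```text
clock: 56.37
tcp_pos: [0.5319, 0.1835, 0.2011]
tcp_rot: [-0.001, 0.692, 0.722, -0.001]
force: [-0.6, 0.3, 0.4]
gripper_width: 0.006
finger_force: 0.0
```

arm_command(rows=[0,0,-0.05,0,0,0,0,0,-0.08,0,0,0,0,0,-0.13,0,0,0,0,0,-0.1,0,0,0])

```text
clock: 56.7
tcp_pos: [0.5321, 0.1854, 0.3115]
tcp_rot: [-0.0, 0.691, 0.723, -0.0]
force: [1.3, 1.1, -0.0]
gripper_width: 0.003
finger_force: 0.0
```

arm_command(rows=[0,0,0,0,0,0,0,0,0,0,0,0,0,0,0,0,0,0,0,0,0,0,0,0,0,0,0,0,0,0])

```text
clock: 57.12
tcp_pos: [0.5317, 0.185, 0.3081]
tcp_rot: [-0.001, 0.691, 0.722, -0.001]
force: [-1.0, -0.0, -0.6]
gripper_width: 0.007
finger_force: 0.0
```

arm_command(rows=[0,0,0,0,0,0,0,0,0,0,0,0,0,0,0,0,0,0,0,0,0,0,0,0,0,0,0,0,0,0])

```text
clock: 57.53
tcp_pos: [0.5325, 0.1849, 0.3098]
tcp_rot: [-0.0, 0.691, 0.722, -0.0]
force: [-0.2, -0.2, -0.1]
gripper_width: 0.007
finger_force: 0.0
```

arm_command(rows=[0,0,0,0,0,0,0,0,0,0,0,0,0,0,0,0,0,0,0,0,0,0,0,0,0,0,0,0,0,0])

```text
clock: 57.95
tcp_pos: [0.5325, 0.1849, 0.3099]
tcp_rot: [0.0, 0.691, 0.722, 0.0]
force: [0.3, 0.8, -0.5]
gripper_width: 0.006
finger_force: 0.0
```

```bash
python3 td.py
python3 - <<'E'
from h import *
import plan; plan.now()
for n in('side','scene','wrist'):
    c=cam(n); P,D,o=world(c)
    b=(P[...,0]>.45)&(P[...,0]<.62)&(P[...,1]>.03)&(P[...,1]<.24)&(P[...,2]>.122)&(P[...,2]<.18)
    if b.sum()>20: print(n,b.sum(),cv2.minAreaRect(P[b][:,:2].astype(np.float32)),np.percentile(P[b][:,2],[5,50,95]))
    if n=='side':
        s=c['frame']
        b=(P[...,0]>.47)&(P[...,0]<.68)&(P[...,1]>-.16)&(P[...,1]<.02)&(P[...,2]>.011)&(P[...,2]<.03)&(s.max(-1)>80); print('pile',cv2.minAreaRect(P[b][:,:2].astype(np.float32)),np.median(P[b],0))
    if n=='scene': t=c['frame']
cv2.imwrite('pics/f8.png',cv2.resize(np.hstack([s,t])[:,:,::-1],(800,300)))
E
```

```text
tray 0.5309 -0.3203 size 0.206 0.24 ang -6.7
dish world 0.49 -0.2499 r 0.0297 tray frame mm [-49.  65.]
dish world 0.482 -0.3127 r 0.03 tray frame mm [-49.   2.]
dish world 0.4754 -0.3755 r 0.0301 tray frame mm [-49. -61.]
dish world 0.5837 -0.2621 r 0.0299 tray frame mm [46. 64.]
dish world 0.582 -0.3278 r 0.0295 tray frame mm [52. -2.]
dish world 0.5732 -0.3888 r 0.0301 tray frame mm [ 50. -63.]
t 58.05 tcp [0.5325 0.1849 0.3099] yaw 92.51 z [ 0.  0. -1.] w 0.001 ff 0.0 F [ 0.8 -0.3  0.7] q [0.14 0.24 1.34 0.   1.56 0.09]
side 283 ((0.5379275679588318, 0.062103286385536194), (0.09186498075723648, 0.013535380363464355), 3.5889225006103516) [0.12510609 0.13421342 0.13809429]
pile ((0.5790569186210632, -0.07383454591035843), (0.14090895652770996, 0.06118307262659073), 3.93930983543396) [ 0.56910182 -0.0823213   0.01632863]
scene 214 ((0.5392901301383972, 0.06120973825454712), (0.09032223373651505, 0.01271914504468441), 1.7056043148040771) [0.12751121 0.13603255 0.13893638]
```

View pics/f8.png

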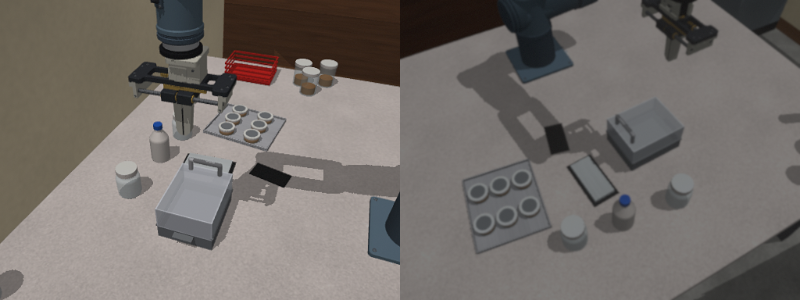

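The lid is shut: its handle reads at the same place as at the start. All six dishes are upright in the tray, the spacers are piled on the mat and the arm is clear, so I am handing the job in.

```bash
python3 -c "
from cell import close_job
print(close_job())"
```

```text
the job is handed in; nothing more can be done
None
```

The job is handed in at about 58 s of the 210 s: all six dishes stand upright in the tray, both spacers are piled on the mat, the lid is shut, and the jars and bottle were left alone; the hand-in gave no verdict back.

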